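Put the microscope optics away in their shaped nests

TASK

Put the microscope optics away. Slide the service clamp's jaw fully open, lift the finished filter cube out and then slide the jaw fully shut again; seat that cube and every loose cube, eyepiece and analyser slide on the table upright and fully down in a free nest of its own shape in the storage tray. The cube already stored keeps its nest, so look which square nests are free; leave everything else on the bench where it is.

Things in the scene. Friction and masses are not known exactly. Their poses are not given: they have to be found in the camera images.
- square_nest0 (a point): centre of the floor of square nest 0, 43 x 43 mm, sides along the tray's x and y, for a filter cube's flange; axes as the tray's; the tray is a grey slab 186 mm (x) x 200 mm (y), top face 14 mm above the table, nests 10 mm deep with floors 4 mm above the table; square nest 1 lies 60 mm along -x from the tray's middle
- square_nest1 (a point): centre of the floor of square nest 1, 43 x 43 mm, sides along the tray's x and y, for a filter cube's flange; axes as the tray's
- square_nest2 (a point): centre of the floor of square nest 2, 43 x 43 mm, sides along the tray's x and y, for a filter cube's flange; axes as the tray's
- round_nest0 (a point): centre of the floor of round nest 0, 51 mm diameter, for an eyepiece's eyecup; axes as the tray's
- round_nest1 (a point): centre of the floor of round nest 1, 51 mm diameter, for an eyepiece's eyecup; axes as the tray's
- tee_nest0 (a point): point on the floor of T nest 0 where a seated analyser slide's origin belongs; the nest is the slide's T outline plus 2.5 mm all round, its head towards the tray's +x side; axes as the tray's
- tee_nest1 (a point): point on the floor of T nest 1 where a seated analyser slide's origin belongs; the nest is the slide's T outline plus 2.5 mm all round, its head towards the tray's -x side; axes as the tray's
- clamp_seat (a point): top of the clamp's fixed base (66 mm x by 190 mm y, 24 mm high), where the held cube's underside rests; z up. Fixed jaw on the +y side, sliding jaw on -y, tops 40 mm over the table; their lips (underside 9.5 mm over the base) overhang the cube's flange by 2.5 mm, so it lifts only once the jaw is open; the cube's x sides are free
- jaw (a joint): sliding jaw, m: 0 closed, grows to 0.035 fully open; it slides along the clamp's -y and stays where it is left (about 2.5 N of friction)
- jaw_grip (a point): point in the upright steel handle block on the sliding jaw, to be pinched from above: block 28 mm (clamp x) x 14 mm (clamp y), from 40 to 78 mm over the table; this point is at its centre, 64 mm over the table, and moves with the jaw
- cube_clamped: the serviced cube held in the clamp at the start; filter cube of bare metal: square base flange 38 x 38 mm, 8 mm high, carrying a 30 x 30 mm block up to 42 mm total height (grip the block); origin at the centre of its underside, z up, x and y along its sides; turning it by quarter turns makes no difference
- cube_loose: loose on the table, may be absent; filter cube of bare metal: square base flange 38 x 38 mm, 8 mm high, carrying a 30 x 30 mm block up to 42 mm total height (grip the block); origin at the centre of its underside, z up, x and y along its sides; turning it by quarter turns makes no difference
- eyepiece_a: loose on the table, may be absent; eyepiece standing on its wide rubber eyecup: eyecup 46 mm diameter, 9 mm high, above it a steel barrel 30 mm diameter up to 44 mm total height (grip the barrel); origin at the centre of its underside, z up; round, yaw does not matter
- eyepiece_b: loose on the table, may be absent; eyepiece standing on its wide rubber eyecup: eyecup 46 mm diameter, 9 mm high, above it a steel barrel 30 mm diameter up to 44 mm total height (grip the barrel); origin at the centre of its underside, z up; round, yaw does not matter
- slide_a: loose on the table, may be absent; analyser slide lying flat: T-shaped plate 12 mm high, stem 46 x 18 mm (x -36 to +10), head 16 mm long, 34 mm wide (x +10 to +26); on it a grip block 30 (x) x 12 (y) mm, from 12 to 40 mm height, centred on the origin; origin on the underside, z up, x points to the T's head
- slide_b: loose on the table, may be absent; analyser slide lying flat: T-shaped plate 12 mm high, stem 46 x 18 mm (x -36 to +10), head 16 mm long, 34 mm wide (x +10 to +26); on it a grip block 30 (x) x 12 (y) mm, from 12 to 40 mm height, centred on the origin; origin on the underside, z up, x points to the T's head
- cube_stored0: cube already sitting in square nest 0 at the start (exactly one of the three stored cubes exists, the others are absent); filter cube of bare metal: square base flange 38 x 38 mm, 8 mm high, carrying a 30 x 30 mm block up to 42 mm total height (grip the block); origin at the centre of its underside, z up, x and y along its sides; turning it by quarter turns makes no difference
- cube_stored1: cube already sitting in square nest 1 at the start (exactly one of the three stored cubes exists, the others are absent); filter cube of bare metal: square base flange 38 x 38 mm, 8 mm high, carrying a 30 x 30 mm block up to 42 mm total height (grip the block); origin at the centre of its underside, z up, x and y along its sides; turning it by quarter turns makes no difference
- cube_stored2: cube already sitting in square nest 2 at the start (exactly one of the three stored cubes exists, the others are absent); filter cube of bare metal: square base flange 38 x 38 mm, 8 mm high, carrying a 30 x 30 mm block up to 42 mm total height (grip the block); origin at the centre of its underside, z up, x and y along its sides; turning it by quarter turns makes no difference
- petri_dish: bystander, leave alone: low glass petri dish, 52 mm diameter, 14 mm high, among the loose parts; origin under its centre
- oil_bottle: bystander, leave alone: small amber bottle, 32 mm diameter, 65 mm high; origin under its centre
- cleaner_bottle: bystander, leave alone: white bottle, 56 mm diameter, 130 mm high; origin under its centre
- slide_box: bystander, leave alone: blue box, 100 x 80 mm, 32 mm high; origin under its centre
- beaker: bystander, leave alone: glass beaker, 70 mm diameter, 85 mm high; origin under its centre
Mind the look-alikes: they are no part of the job. What is shaped like the slide_a but yellow is not meant. What is shaped like the cube_clamped but yellow is not meant.

How it is judged:
By the outcome, as a careful person would: the job done as asked, in the order asked, and still so for the second after the job is handed in, with the robot touching nothing.
Of cube_stored0, cube_stored1, cube_stored2 only 1 to 1 are there at a start; the rules pass over those that are not, and their reading is None.
Of cube_loose, eyepiece_a, eyepiece_b, slide_a, slide_b only 3 to 5 are there at a start; the rules pass over those that are not, and their reading is None.
At some moment in a run one of cube_loose, eyepiece_a, eyepiece_b, slide_a, slide_b may be knocked a few centimetres aside while the robot is not near it.
It also fails if it takes over 208 s, if anything falls off the work surface, if the arm or the gripper's body presses on something with over 40 N, if the wrist force passes 120 N, or if a joint passes its speed limit or range.

ROBOT

A 7-joint arm with a two-finger parallel gripper is mounted at the origin on the work surface. World frame = base frame: x ahead of the robot, y to its left, z up, the work surface at z = 0. Lengths are in m, angles in rad, forces in N, time in s.
With the tool pointing down it reaches from about 0.4 to 0.875 m from the base axis. Payload 19.3 kg.
Tool frame: the origin (TCP) lies on the centre line of the jaws, within the pads' length; the fingertips stand 8 mm ahead of it and the grasp point (between the pads) lies 11 mm behind it (bot.tip_extent is the distance from the TCP to the fingertips, in m); x points along the fingers, y is the direction in which the jaws open and shut, and the axes are right-handed (so a half turn about x gives the same grasp; the last joint's range is limited). The gripper opens to 85 mm and grips with 20 to 120 N. Pads are 22 mm wide; open, the fingers measure 114 mm over their backs; the gripper's body (76 mm by 85 mm) begins 54 mm behind the grasp point. The pads swing forward as they close: fully open they stand 13 mm farther back than shut.
Start: joints at [-1.354, 0.521, -0.036, 1.599, 0.021, 1.021, -0.113], TCP at [0.177, 0.599, 0.239] pointing down, gripper open.
Joint ranges: [-2.91, 2.91], [-0.3, 2.13], [-1.5, 1.42], [0.17, 2.43], [-1.26, 4.41], [0.16, 1.93], [-2.52, 2.52]. Speed limits (rad/s): [1.89, 1.89, 2.39, 2.39, 3.01, 3.01, 3.01].

INTERFACE

Orientations are given as [roll, pitch, yaw] about the fixed x, y, z axes, in that order (R = Rz(yaw) Ry(pitch) Rx(roll)).
In Python, from workcell import sensors, imaging, order, bot gives the robot as it stands.
- The arm moves only by the tool arm_command, never from a script. Its argument "commands" is a list of rows, each an object of numbers: "dx", "dy", "dz": the shift along the tool's x, y, z in cm; "twist": the turn about the tool's x in rad. A call has 1 to 12 rows; each row is the pose to reach, as a shift and turn from the pose measured when the call began, along the tool's axes at that moment; what a row does not reach only later rows make up. A row lasts 1/12 s, in which the tool goes at most 41.7 mm and 7.16 degrees, less where a joint would pass 70% of its speed; a pose out of reach is approached as far as the arm can. A call with a gripper value outside its range is refused whole. "grip" is the closure, from -1 (fully open) to 1 (shut), set as the call begins (left out, the last holds). The fingers move at their own pace and stop on an object; "squeeze" is the grip in N (left out, the last holds). Time passes only in rows, so rows that repeat a pose let the fingers close. It gives the time, the measured TCP pose, the force and the opening at its end, in the units of the state.
- sensors.observe(): the state, without advancing time (a new reading comes with each control period).
- imaging.grab_frame(name): name is "scene" or "top" or "wrist"; returns the picture (420x560x3 uint8, red, green, blue); there is no depth.
- imaging.camera_info(name): a dict with "fx", "fy", "cx", "cy" (pixels), "dist_coeffs" ([k1, k2, p1, p2, k3] as OpenCV has them; the pictures are not rectified), "origin" and "attitude" of the camera in the world. Camera axes: x right, y down, z forward; pixel columns grow to the right and rows downward; lengths in m; the calibration is good to about 2 mm. A picture is of the moment at which its call begins: read the wrist's pose just before it. camera_info takes no time and is no camera call; for the wrist camera it gives the pose at the moment of the call.
- order.job_done(): hands the job in, once; it reports no verdict.
The state is a dict: "clock": time; "qpos": joint angles; "qd": joint speeds; "joint_efforts": joint torques, N m; "position": TCP position; "tool_rot": TCP orientation; "force": force on the tool from outside, world axes, zero at the start; "moment": the same for the moment, N m; "grip_width": finger opening in m.
Only numpy, scipy, OpenCV 4.12 (cv2) and the standard library are available. Lean on these libraries where they do the work, as an engineer would, in place of code of your own. Each camera call takes 0.05 s, during which the arm holds its last target.

## Working session

There is one attempt and no reset: what is moved stays moved. The work goes in short steps, Python scripts to look and compute and a tool call to move; the robot and the scene stay as the last step left them, time stands still between calls to the robot, and variables do not carry over. Pictures are saved under pics/ and viewed, and the job is handed in when it is done.

Besides the shell and the picture viewer there is one more tool, called after "Emit:" as name([rows], argument=value, ...), one row to a line, values as JSON. arm_command: Moves the arm, as the interface text tells. Its arguments: {"type":"object","properties":{"commands":{"type":"array"},"grip":{"type":"number"},"squeeze":{"type":"number"}},"required":["commands"]}

```bash
ls; mkdir -p pics; python3 - <<'E'
from workcell import sensors, imaging, order, bot
import cv2
s=sensors.observe();print(s)
for n in("scene","top","wrist"):
    print(n,imaging.camera_info(n))
    im=imaging.grab_frame(n);cv2.imwrite(f"pics/{n}0.png",im[:,:,::-1])
print(bot.tip_extent,[a for a in dir(bot) if a[0]!='_'])
E
```

```text
pics
{'clock': 0.0, 'qpos': array([-1.3541829 ,  0.52201156, -0.03633347,  1.59998643,  0.02117412,
        1.02111343, -0.1128227 ]), 'qd': array([-1.02581476e-03, -2.51464079e-04, -4.64487734e-05,  5.37152971e-04,
        2.56212359e-04,  6.80236678e-04, -1.08929086e-03]), 'joint_efforts': array([-5.84944646e-04, -9.27099395e+01,  1.97959252e+00, -3.69930053e+01,
        1.78277108e-02,  8.19767505e-03,  1.48372425e-05]), 'position': array([0.17674339, 0.59914988, 0.23873491]), 'tool_rot': array([-1.5212102 ,  1.56966138, -1.80806496]), 'force': array([ 0.22124703, -0.13904588, -0.18858975]), 'moment': array([-0.03296074,  0.03211779,  0.0090673 ]), 'grip_width': 0.0854102435657062}
scene {'fx': 411.1353713697614, 'fy': 411.1353713697614, 'cx': 281.3970728204449, 'cy': 209.92472934821416, 'dist_coeffs': array([-0.11279098,  0.        ,  0.        ,  0.        ,  0.        ]), 'origin': array([ 1.14814274, -0.02407902,  0.95696631]), 'attitude': array([-2.56009395,  0.00744068,  1.47762606])}
top {'fx': 398.268791856711, 'fy': 398.268791856711, 'cx': 281.8093361297552, 'cy': 212.51050909877677, 'dist_coeffs': array([0.00969632, 0.        , 0.        , 0.        , 0.        ]), 'origin': array([0.3959904 , 0.00435533, 1.078062  ]), 'attitude': array([-2.99283391,  0.03244779, -1.57436288])}
wrist {'fx': 376.959039008514, 'fy': 376.959039008514, 'cx': 283.31507502161577, 'cy': 218.53215091148758, 'dist_coeffs': array([-0.02312197,  0.        ,  0.        ,  0.        ,  0.        ]), 'origin': array([0.11104309, 0.61893007, 0.37384106]), 'attitude': array([2.86061158e+00, 8.90878859e-04, 1.28366729e+00])}
0.008 ['IKError', 'tip_extent']
```

View pics/top0.png

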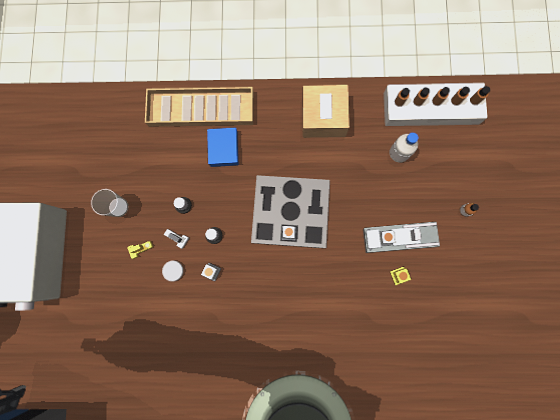

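View pics/scene0.png

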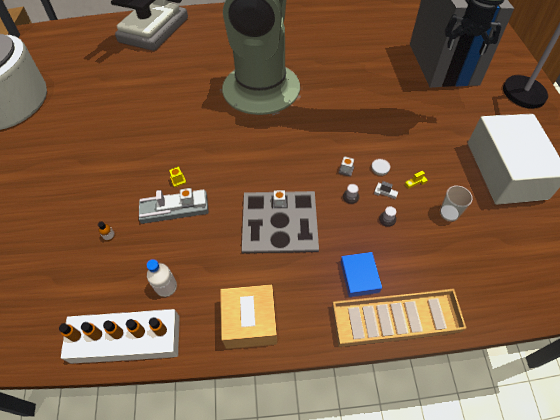

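View pics/wrist0.png

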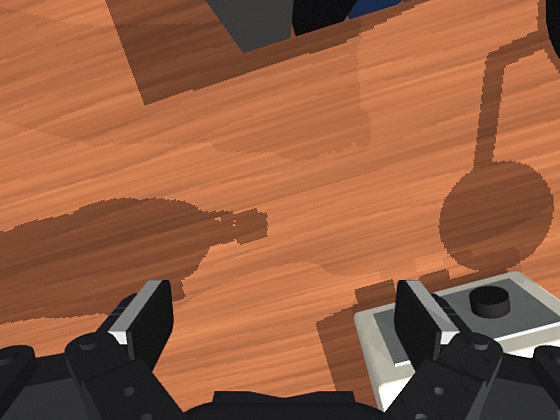

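Top picture: the robot base is at the bottom, world +x points up and +y points left. The tray is at (291,212), with its middle square nest occupied at (288,232). The clamp is at (402,237), with its cube at (389,237). The loose parts are a cube at (210,271), eyepieces at (182,204) and (213,235), and a bare-metal slide at (176,238). The look-alikes are a yellow slide at (139,248) and a yellow cube at (400,276). I'll measure next.

```bash
cat > h.py <<'E'
import numpy as np, cv2
from scipy.spatial.transform import Rotation as R
from workcell import sensors, imaging, order, bot
def rot(a): return R.from_euler('xyz',a).as_matrix()
def ray(info,px):
    K=np.array([[info['fx'],0,info['cx']],[0,info['fy'],info['cy']],[0,0,1]])
    u=cv2.undistortPoints(np.array(px,float).reshape(-1,1,2),K,info['dist_coeffs']).reshape(-1,2)
    d=np.c_[u,np.ones(len(u))]@rot(info['attitude']).T
    return info['origin'],d
def plane(info,px,z):
    o,d=ray(info,px); return o+d*((z-o[2])/d[:,2])[:,None]
def proj(info,P):
    K=np.array([[info['fx'],0,info['cx']],[0,info['fy'],info['cy']],[0,0,1]])
    M=rot(info['attitude']).T; P=np.array(P,float).reshape(-1,3)
    return cv2.projectPoints(P,cv2.Rodrigues(M)[0],-M@info['origin'],K,info['dist_coeffs'])[0].reshape(-1,2)
def wrap(a): return (a+np.pi)%(2*np.pi)-np.pi
def opendir(s=None):
    s=s or sensors.observe(); T=rot(s['tool_rot']); return np.arctan2(T[1,1],T[0,1])
def go(p,ang=None,s=None):
    """print move to TCP p (m); ang = world heading of the jaw opening line (mod pi)"""
    s=s or sensors.observe(); T=rot(s['tool_rot']); d=T.T@(np.array(p)-s['position'])*100
    tw=0
    if ang is not None:
        e=wrap(ang-opendir(s)); e=(e+np.pi/2)%np.pi-np.pi/2
        tw=-e   # tool x points down
    print('dx %.2f dy %.2f dz %.2f twist %.3f'%(*d,tw),'| now',s['position'].round(4),'open',round(opendir(s),3),'down',T[:,0].round(3),'w',round(s['grip_width'],4),'F',s['force'].round(1),'q7',s['qpos'][6].round(2),'t',s['clock'])
def grab(n,name=None):
    i=imaging.camera_info(n); im=imaging.grab_frame(n)[:,:,::-1].copy()
    if name: cv2.imwrite(f'pics/{name}.png',im)
    return i,im
E
python3 - <<'E'
from h import *
i=imaging.camera_info('top')
print(proj(i,[[0,0,0],[.5,0,0],[.5,.1,0]]))
im=cv2.imread('pics/top0.png')
cv2.imwrite('pics/t_l.png',cv2.resize(im[185:295,110:240],None,fx=6,fy=5.4,interpolation=3))
cv2.imwrite('pics/t_r.png',cv2.resize(im[165:295,245:445],None,fx=4,fy=4,interpolation=3))
for n,p,z in[('cubeL',(210,271),.042),('eA',(182,204),.044),('eB',(213,235),.044),('sl',(178,237),.04),('tray',(291,212),.014),('clamp',(389,237),.066),('jaw',(416,235),.078)]:
    print(n,plane(i,[p],z).round(3))
go([.5,.2,.25],0)
E
```

```text
[[297.97325515 431.23474701]
 [296.16416398 233.44072214]
 [259.40076722 233.6864421 ]]
cubeL [[0.4   0.224 0.042]]
eA [[0.576 0.302 0.044]]
eB [[0.493 0.218 0.044]]
sl [[0.489 0.311 0.04 ]]
tray [[0.557 0.013 0.014]]
clamp [[ 0.483 -0.234  0.066]]
jaw [[ 0.487 -0.298  0.078]]
dx -1.08 dy -29.15 dz 42.30 twist 1.284 | now [0.1768 0.5992 0.2389] open 1.284 down [-0.    -0.001 -1.   ] w 0.0854 F [ 0.5 -0.1  0.1] q7 -0.11 t 0.15
```

View pics/t_l.png

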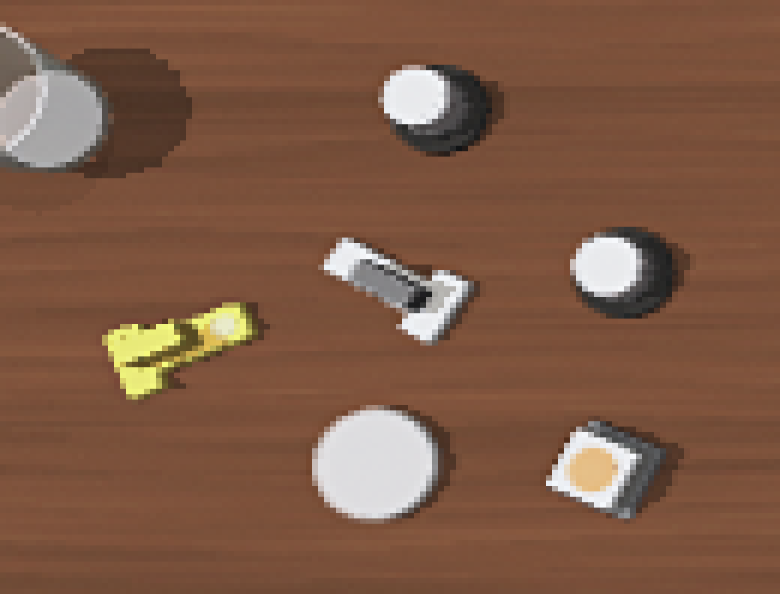

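View pics/t_r.png

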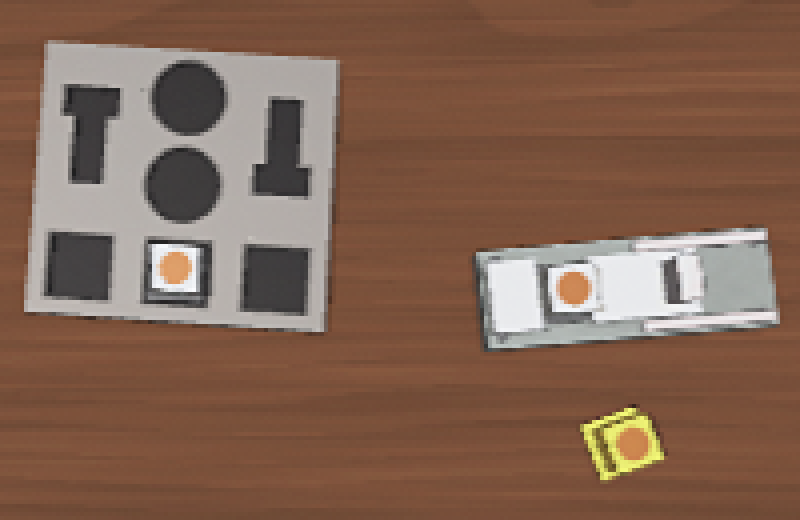

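```bash
python3 - <<'E'
from h import *
go([.45,.35,.25],1.667)
T=rot(sensors.observe()['tool_rot'])
i=imaging.camera_info('wrist');s=sensors.observe()
print(T.T@(i['origin']-s['position']), T.T@rot(i['attitude']), plane(i,[[280,210],[280,0],[280,300]],.0)-s['position'], proj(i,s['position']))
E
```

```text
dx -1.09 dy -16.18 dz 33.26 twist -0.383 | now [0.1768 0.5992 0.2389] open 1.284 down [-0.    -0.001 -1.   ] w 0.0854 F [ 0.5 -0.1  0.1] q7 -0.11 t 0.15
[-0.13503721  0.00020217 -0.06862221] [[-8.74350742e-05 -2.77196572e-01  9.60813225e-01]
 [ 9.99999960e-01 -2.84405038e-04  8.94967815e-06]
 [ 2.70779302e-04  9.60813187e-01  2.77196585e-01]] [[ 0.02797879 -0.011787   -0.23888835]
 [-0.1574051   0.04342334 -0.23888835]
 [ 0.12629003 -0.04108264 -0.23888835]] [[282.82038307 290.68988944]]
```

Emit:
arm_command([
  {"dx": -1, "dy": -16.2, "dz": 33.3, "twist": -0.383},
  {"dx": -1, "dy": -16.2, "dz": 33.3, "twist": -0.383},
  {"dx": -1, "dy": -16.2, "dz": 33.3, "twist": -0.383},
  {"dx": -1, "dy": -16.2, "dz": 33.3, "twist": -0.383},
  {"dx": -1, "dy": -16.2, "dz": 33.3, "twist": -0.383},
  {"dx": -1, "dy": -16.2, "dz": 33.3, "twist": -0.383},
  {"dx": -1, "dy": -16.2, "dz": 33.3, "twist": -0.383},
  {"dx": -1, "dy": -16.2, "dz": 33.3, "twist": -0.383},
  {"dx": -1, "dy": -16.2, "dz": 33.3, "twist": -0.383},
  {"dx": -1, "dy": -16.2, "dz": 33.3, "twist": -0.383},
  {"dx": -1, "dy": -16.2, "dz": 33.3, "twist": -0.383},
])

```text
clock: 1.07
position: [0.4519, 0.3477, 0.2489]
tool_rot: [-1.682, 1.569, -1.59]
force: [-0.8, 0.7, -0.2]
grip_width: 0.0855
```

```bash
python3 - <<'E'
from h import *
i,im=grab('wrist','w1')
go([.45,.27,.28],1.667)
go([.46,-.26,.24],1.667)
E
```

```text
dx -3.11 dy -7.88 dz -0.81 twist -0.001 | now [0.4506 0.3492 0.2489] open 1.666 down [-0.001 -0.001 -1.   ] w 0.0852 F [ 0.5  0.7 -0.1] q7 0.88 t 1.1167
dx 0.94 dy -60.73 dz -4.83 twist -0.001 | now [0.4506 0.3492 0.2489] open 1.666 down [-0.001 -0.001 -1.   ] w 0.0852 F [ 0.5  0.7 -0.1] q7 0.88 t 1.1167
```

View pics/w1.png

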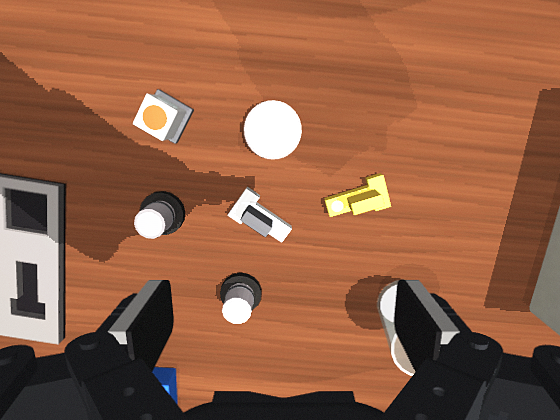

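This wrist view shows the cube (155,117), the petri dish (272,130), eyepieces (150,222) and (237,310), the metal slide (258,222) and the yellow look-alike slide (357,197). There is no second metal slide. Going to the clamp next.

Emit:
arm_command([
  {"dx": 0, "dy": -48, "dz": -4.8},
  {"dx": 0, "dy": -48, "dz": -4.8},
  {"dx": 0, "dy": -48, "dz": -4.8},
  {"dx": 0, "dy": -48, "dz": -4.8},
  {"dx": 0, "dy": -48, "dz": -4.8},
  {"dx": 0, "dy": -48, "dz": -4.8},
  {"dx": 0, "dy": -48, "dz": -4.8},
  {"dx": 0, "dy": -48, "dz": -4.8},
  {"dx": 0, "dy": -48, "dz": -4.8},
  {"dx": 0, "dy": -48, "dz": -4.8},
  {"dx": 0, "dy": -48, "dz": -4.8},
  {"dx": 0, "dy": -48, "dz": -4.8},
])

```text
validation failed for argument at $.co...
```

Emit:
arm_command([
  {"dx": 1, "dy": -13, "dz": 0},
  {"dx": 1, "dy": -13, "dz": 0},
  {"dx": 1, "dy": -13, "dz": 0},
  {"dx": 1, "dy": -13, "dz": 0},
  {"dx": 1, "dy": -13, "dz": 0},
  {"dx": 1, "dy": -13, "dz": 0},
], grip=0.1)

```text
validation failed for argument at $.co...
```

```bash
python3 - <<'E'
from h import *
i,im=grab('wrist','w2')
go([.46,-.26,.24],1.667)
E
```

```text
dx 0.93 dy -60.82 dz -4.87 twist 0.000 | now [0.4498 0.3501 0.2488] open 1.667 down [-0.001 -0.001 -1.   ] w 0.0852 F [-0.1  0.2 -0.4] q7 0.88 t 1.1667
```

View pics/w2.png

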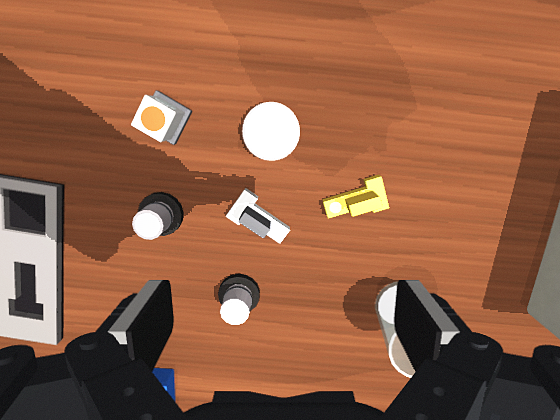

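The calls were refused, probably because every row needs all four keys. Adding twist.

Emit:
arm_command([
  {"dx": 0, "dy": -48, "dz": -4.8, "twist": 0},
  {"dx": 0, "dy": -48, "dz": -4.8, "twist": 0},
  {"dx": 0, "dy": -48, "dz": -4.8, "twist": 0},
  {"dx": 0, "dy": -48, "dz": -4.8, "twist": 0},
  {"dx": 0, "dy": -48, "dz": -4.8, "twist": 0},
  {"dx": 0, "dy": -48, "dz": -4.8, "twist": 0},
  {"dx": 0, "dy": -48, "dz": -4.8, "twist": 0},
  {"dx": 0, "dy": -48, "dz": -4.8, "twist": 0},
  {"dx": 0, "dy": -48, "dz": -4.8, "twist": 0},
  {"dx": 0, "dy": -48, "dz": -4.8, "twist": 0},
  {"dx": 0, "dy": -48, "dz": -4.8, "twist": 0},
  {"dx": 0, "dy": -48, "dz": -4.8, "twist": 0},
])

```text
clock: 2.17
position: [0.4478, -0.1353, 0.2494]
tool_rot: [-1.961, 1.569, -1.866]
force: [0.2, 0.8, 0.3]
grip_width: 0.0852
```

```bash
python3 - <<'E'
from h import *
go([.46,-.26,.24],1.667)
E
```

```text
dx 0.96 dy -12.53 dz 0.02 twist -0.001 | now [ 0.4478 -0.1353  0.2494] open 1.666 down [-0.    -0.001 -1.   ] w 0.0852 F [0.2 0.8 0.3] q7 1.89 t 2.1667
```

Emit:
arm_command([
  {"dx": 1, "dy": -12.5, "dz": 0, "twist": 0},
  {"dx": 1, "dy": -12.5, "dz": 0, "twist": 0},
  {"dx": 1, "dy": -12.5, "dz": 0, "twist": 0},
  {"dx": 1, "dy": -12.5, "dz": 0, "twist": 0},
  {"dx": 1, "dy": -12.5, "dz": 0, "twist": 0},
  {"dx": 1, "dy": -12.5, "dz": 0, "twist": 0},
], grip=0.1)

```text
clock: 2.67
position: [0.4601, -0.2584, 0.2392]
tool_rot: [-2.581, 1.57, -2.484]
force: [-0.3, 0.6, -1.1]
grip_width: 0.0384
```

```bash
python3 - <<'E'
from h import *
i,im=grab('wrist','w3')
np.save('w3.npy',i)
go([.46,-.26,.24],1.667)
E
```

```text
dx -0.06 dy -0.20 dz -0.05 twist 0.002 | now [ 0.4603 -0.2579  0.2394] open 1.669 down [-0.001 -0.001 -1.   ] w 0.0389 F [ 1.  -0.1 -0.9] q7 2.16 t 2.7167
```

View pics/w3.png

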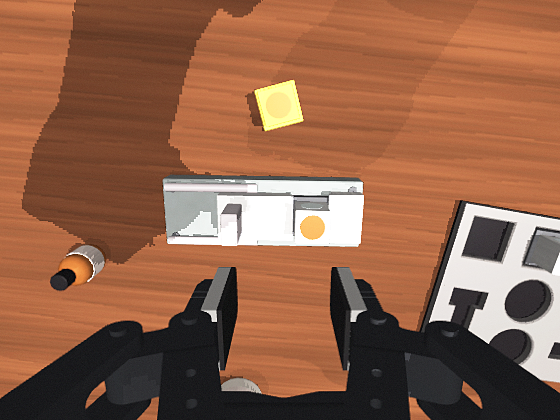

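```bash
python3 - <<'E'
import cv2
im=cv2.imread('pics/w3.png');cv2.imwrite('pics/w3c.png',cv2.resize(im[165:260,155:375],None,fx=3.6,fy=3.6,interpolation=cv2.INTER_CUBIC))
E
```

```text
(no output)
```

View pics/w3c.png

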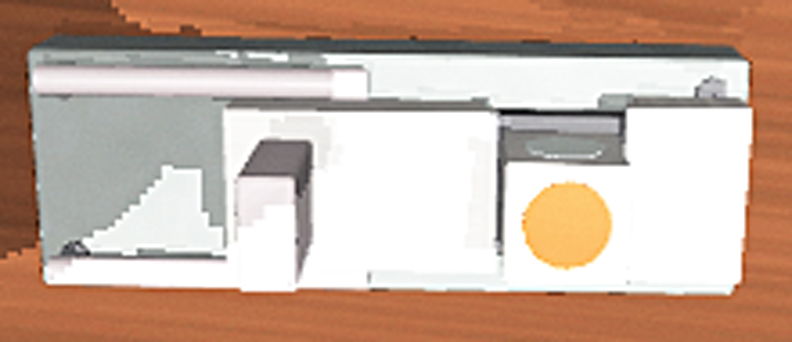

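```bash
python3 - <<'E'
from h import *
i=np.load('w3.npy',allow_pickle=True).item()
c=lambda x,y:(155+x/3.6,165+y/3.6)
b=plane(i,[c(30,50),c(748,60),c(740,292),c(45,285)],.024);print(b.round(4)[:,:2],b.mean(0))
v=(b[1]-b[0]+b[2]-b[3]);print('yaw y',np.arctan2(v[1],v[0])-np.pi/2, np.linalg.norm(v)/2, np.linalg.norm(b[1]-b[2]))
im=cv2.imread('pics/w3.png');hsv=cv2.cvtColor(im,cv2.COLOR_BGR2HSV)
m=cv2.inRange(hsv,(8,90,120),(25,255,255))[190:250,290:340]
M=cv2.moments(m,True);p=(290+M['m10']/M['m00'],190+M['m01']/M['m00']);print(p,plane(i,[p],.066))
h=plane(i,[c(239,178),c(303,180),c(297,290),c(241,290)],.078);print('handle',h.round(4)[:,:2],h.mean(0))
j=plane(i,[c(224,103),c(500,110),c(626,100),c(752,102)],.040);print('jaw tops',j.round(4))
E
```

```text
[[ 0.4646 -0.3721]
 [ 0.4491 -0.1849]
 [ 0.5131 -0.1772]
 [ 0.5296 -0.3674]] [ 0.48909821 -0.27539287  0.024     ]
yaw y 0.08445061434349799 0.18936577713996716 0.06452027563882749
(312.4375963020031, 232.8875192604006) [[ 0.49062905 -0.23087327  0.066     ]]
handle [[ 0.4783 -0.308 ]
 [ 0.4773 -0.2935]
 [ 0.5039 -0.2932]
 [ 0.5052 -0.3062]] [ 0.49116888 -0.30024924  0.078     ]
jaw tops [[ 0.4701 -0.3183  0.04  ]
 [ 0.4652 -0.2489  0.04  ]
 [ 0.4596 -0.2176  0.04  ]
 [ 0.457  -0.186   0.04  ]]
```

```bash
python3 - <<'E'
from h import *
i=np.load('w3.npy',allow_pickle=True).item()
print(plane(i,[(312.5,227.2)],.066))
go([.491,-.300,.12],1.661)
go([.491,-.300,.056],1.661)
E
```

```text
[[ 0.48553045 -0.23142455  0.066     ]]
dx 11.95 dy -4.48 dz 2.65 twist 0.008 | now [ 0.4603 -0.2579  0.2394] open 1.669 down [-0.001 -0.001 -1.   ] w 0.0389 F [ 1.  -0.1 -0.9] q7 2.16 t 2.7167
dx 18.35 dy -4.47 dz 2.66 twist 0.008 | now [ 0.4603 -0.2579  0.2394] open 1.669 down [-0.001 -0.001 -1.   ] w 0.0389 F [ 1.  -0.1 -0.9] q7 2.16 t 2.7167
```

Emit:
arm_command([
  {"dx": 11, "dy": -4.5, "dz": 2.6, "twist": 0.01},
  {"dx": 11, "dy": -4.5, "dz": 2.6, "twist": 0.01},
  {"dx": 11, "dy": -4.5, "dz": 2.6, "twist": 0.01},
  {"dx": 11, "dy": -4.5, "dz": 2.6, "twist": 0.01},
  {"dx": 15, "dy": -4.5, "dz": 2.6, "twist": 0.01},
  {"dx": 18.3, "dy": -4.5, "dz": 2.6, "twist": 0.01},
  {"dx": 18.3, "dy": -4.5, "dz": 2.6, "twist": 0.01},
  {"dx": 18.3, "dy": -4.5, "dz": 2.6, "twist": 0.01},
], grip=0.1)

```text
clock: 3.38
position: [0.4904, -0.2988, 0.0569]
tool_rot: [2.808, 1.569, 2.897]
force: [0.8, -0.4, 0.4]
grip_width: 0.0384
```

Emit:
arm_command([
  {"dx": 0, "dy": 0, "dz": 0, "twist": 0},
  {"dx": 0, "dy": 0, "dz": 0, "twist": 0},
  {"dx": 0, "dy": 0, "dz": 0, "twist": 0},
  {"dx": 0, "dy": 0, "dz": 0, "twist": 0},
  {"dx": 0, "dy": 0, "dz": 0, "twist": 0},
  {"dx": 0, "dy": 0, "dz": 0, "twist": 0},
], grip=1, squeeze=30)

```text
clock: 3.88
position: [0.4921, -0.301, 0.0599]
tool_rot: [-0.959, 1.566, -0.87]
force: [1.5, -9.8, 3.2]
grip_width: 0.0132
```

```bash
python3 - <<'E'
from h import *
i,im=grab('wrist','w4')
go([.491,-.300,.056],1.661)
E
```

```text
dx 0.40 dy 0.11 dz -0.09 twist -0.002 | now [ 0.492 -0.301  0.06 ] open 1.659 down [ 0.003 -0.003 -1.   ] w 0.0135 F [ 2.1 -9.5  2.6] q7 2.25 t 3.9333
```

View pics/w4.png

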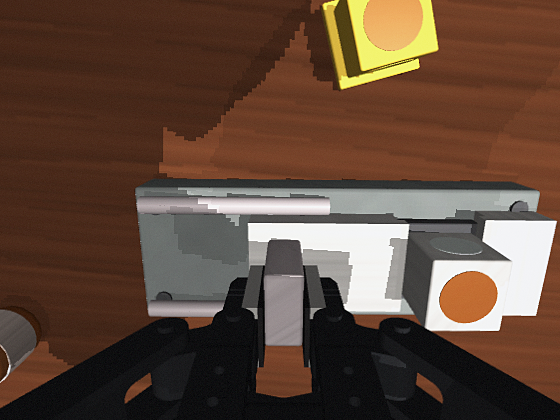

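Emit:
arm_command([
  {"dx": 0, "dy": -0.6, "dz": 0, "twist": 0},
  {"dx": 0, "dy": -1.2, "dz": 0, "twist": 0},
  {"dx": 0, "dy": -1.8, "dz": 0, "twist": 0},
  {"dx": 0, "dy": -2.4, "dz": 0, "twist": 0},
  {"dx": 0, "dy": -3.0, "dz": 0, "twist": 0},
  {"dx": 0, "dy": -3.4, "dz": 0, "twist": 0},
  {"dx": 0, "dy": -3.6, "dz": 0, "twist": 0},
  {"dx": 0, "dy": -3.6, "dz": 0, "twist": 0},
  {"dx": 0, "dy": -3.6, "dz": 0, "twist": 0},
])

```text
clock: 4.68
position: [0.495, -0.3361, 0.0608]
tool_rot: [-0.771, 1.568, -0.682]
force: [-7.9, 9.7, 4.8]
grip_width: 0.0133
```

Emit:
arm_command([
  {"dx": 0, "dy": -0.2, "dz": 0, "twist": 0},
  {"dx": 0, "dy": -0.3, "dz": 0, "twist": 0},
  {"dx": 0, "dy": -0.3, "dz": 0, "twist": 0},
  {"dx": 0, "dy": -0.3, "dz": 0, "twist": 0},
])

```text
clock: 5.02
position: [0.4949, -0.3362, 0.0607]
tool_rot: [1.443, 1.568, 1.533]
force: [-7.6, 20.9, 1.9]
grip_width: 0.0132
```

```bash
python3 - <<'E'
from h import *
i,im=grab('wrist','w5')
go([.491,-.300,.056],1.661)
E
```

```text
dx 0.48 dy 3.64 dz -0.07 twist -0.000 | now [ 0.4949 -0.3362  0.0607] open 1.661 down [ 0.     0.003 -1.   ] w 0.0134 F [-7.  20.7  1.6] q7 2.3 t 5.0667
```

View pics/w5.png

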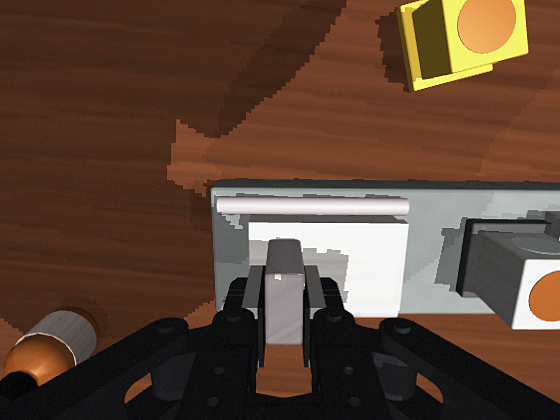

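Wrist picture: the jaw has left the cube and sits at its stop (force rising, no motion). The cube's flange is visible at about (500,260). Releasing and rising.

Emit:
arm_command([
  {"dx": 0, "dy": 0, "dz": 0, "twist": 0},
  {"dx": 0, "dy": 0, "dz": 0, "twist": 0},
  {"dx": 0, "dy": 0, "dz": 0, "twist": 0},
  {"dx": -3, "dy": 0, "dz": 0, "twist": 0},
  {"dx": -6, "dy": 0, "dz": 0, "twist": 0},
  {"dx": -9, "dy": 0, "dz": 0, "twist": 0},
  {"dx": -12, "dy": 0, "dz": 0, "twist": 0},
  {"dx": -12, "dy": 0, "dz": 0, "twist": 0},
], grip=0)

```text
clock: 5.73
position: [0.4971, -0.3388, 0.1869]
tool_rot: [-0.343, 1.563, -0.254]
force: [0.5, -0.2, -0.1]
grip_width: 0.0427
```

```bash
python3 - <<'E'
from h import *
i,im=grab('wrist','w6')
go([.4855,-.2314,.11],1.661-np.pi/2)
E
```

```text
dx 7.41 dy 10.73 dz -0.18 twist 1.570 | now [ 0.4964 -0.3381  0.1842] open 1.66 down [ 0.006 -0.001 -1.   ] w 0.0426 F [-0.4 -0.3 -1. ] q7 2.28 t 5.7833
```

View pics/w6.png

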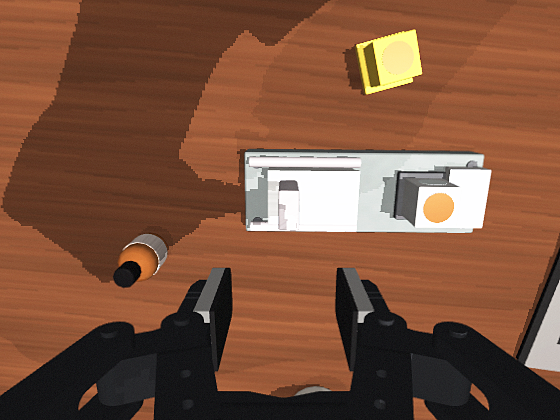

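```bash
python3 - <<'E'
from h import *
i=imaging.camera_info('wrist');im=cv2.imread('pics/w6.png');hsv=cv2.cvtColor(im,cv2.COLOR_BGR2HSV)
m=cv2.inRange(hsv,(8,90,120),(25,255,255)); m[:193]=0;m[222:]=0;m[:,:422]=0;m[:,455:]=0
M=cv2.moments(m,True);p=(M['m10']/M['m00'],M['m01']/M['m00']);print(p,plane(i,[p],.066))
# vertical faces: block top right-left edges check
E
```

```text
(438.20534458509144, 207.28129395218002) [[ 0.48383175 -0.231641    0.066     ]]
```

Emit:
arm_command([
  {"dx": 3, "dy": 2, "dz": 0, "twist": 0.125},
  {"dx": 3, "dy": 4, "dz": 0, "twist": 0.25},
  {"dx": 3, "dy": 6, "dz": 0, "twist": 0.375},
  {"dx": 3, "dy": 8, "dz": 0, "twist": 0.5},
  {"dx": 3, "dy": 10, "dz": 0, "twist": 0.625},
  {"dx": 3, "dy": 10.7, "dz": -0.2, "twist": 0.75},
  {"dx": 3, "dy": 10.7, "dz": -0.2, "twist": 0.875},
  {"dx": 3, "dy": 10.7, "dz": -0.2, "twist": 1.0},
  {"dx": 3, "dy": 10.7, "dz": -0.2, "twist": 1.125},
  {"dx": 3, "dy": 10.7, "dz": -0.2, "twist": 1.25},
  {"dx": 3, "dy": 10.7, "dz": -0.2, "twist": 1.375},
  {"dx": 3, "dy": 10.7, "dz": -0.2, "twist": 1.5},
], grip=-0.4)

```text
clock: 6.78
position: [0.4851, -0.2321, 0.1537]
tool_rot: [1.145, 1.565, -0.271]
force: [1.0, -0.7, -0.1]
grip_width: 0.0596
```

```bash
python3 - <<'E'
from h import *
i,im=grab('wrist','w7')
go([.4855,-.2314,.11],1.661-np.pi/2)
E
```

```text
dx 4.36 dy 0.02 dz -0.06 twist 0.055 | now [ 0.4851 -0.232   0.1536] open 0.145 down [ 0.006 -0.001 -1.   ] w 0.06 F [-0.4  1.7  0.2] q7 0.91 t 6.8333
```

View pics/w7.png

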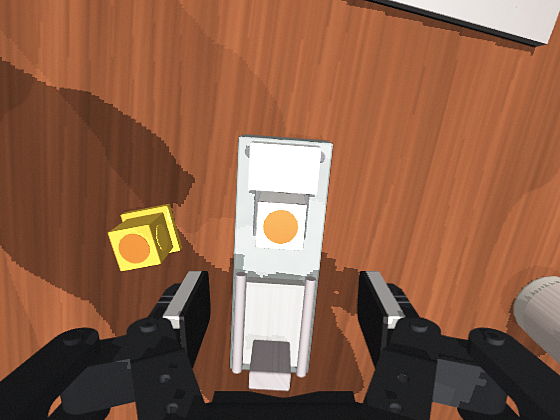

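Crop confirms the bare-metal cube in the clamp at (281,226); the yellow look-alike is at (140,245). Descending on the metal one.

Emit:
arm_command([
  {"dx": 3, "dy": 0, "dz": 0, "twist": 0.055},
  {"dx": 6, "dy": 0, "dz": 0, "twist": 0.055},
  {"dx": 9, "dy": 0, "dz": 0, "twist": 0.055},
  {"dx": 10.6, "dy": 0, "dz": 0, "twist": 0.055},
  {"dx": 10.6, "dy": 0, "dz": 0, "twist": 0.055},
  {"dx": 10.6, "dy": 0, "dz": 0, "twist": 0.055},
])

```text
clock: 7.33
position: [0.4853, -0.2326, 0.0473]
tool_rot: [1.129, 1.566, -0.35]
force: [-0.4, -0.6, 1.4]
grip_width: 0.0595
```

Emit:
arm_command([
  {"dx": 0, "dy": 0, "dz": 0, "twist": 0},
  {"dx": 0, "dy": 0, "dz": 0, "twist": 0},
  {"dx": 0, "dy": 0, "dz": 0, "twist": 0},
  {"dx": 0, "dy": 0, "dz": 0, "twist": 0},
  {"dx": 0, "dy": 0, "dz": 0, "twist": 0},
], grip=1, squeeze=40)

```text
clock: 7.75
position: [0.4858, -0.2329, 0.0486]
tool_rot: [1.138, 1.564, -0.341]
force: [-1.3, -0.7, 8.4]
grip_width: 0.0291
```

Emit:
arm_command([
  {"dx": -1, "dy": 0, "dz": 0, "twist": 0},
  {"dx": -3, "dy": 0, "dz": 0, "twist": 0},
  {"dx": -6, "dy": 0, "dz": 0, "twist": 0},
  {"dx": -9, "dy": 0, "dz": 0, "twist": 0},
  {"dx": -12, "dy": 0, "dz": 0, "twist": 0},
  {"dx": -15, "dy": 0, "dz": 0, "twist": 0},
  {"dx": -15, "dy": 0, "dz": 0, "twist": 0},
])

```text
clock: 8.33
position: [0.4866, -0.2337, 0.2044]
tool_rot: [1.187, 1.557, -0.293]
force: [0.3, -0.6, -1.0]
grip_width: 0.0287
```

```bash
python3 - <<'E'
from h import *
i,im=grab('wrist','w8')
np.save('w8.npy',i)
go([.5,-.05,.20],0)
E
```

```text
dx 0.16 dy 3.07 dz -18.09 twist 0.092 | now [ 0.4861 -0.2329  0.202 ] open 0.092 down [ 0.011 -0.003 -1.   ] w 0.0288 F [-0.4  1.7 -1.7] q7 0.83 t 8.3833
```

View pics/w8.png

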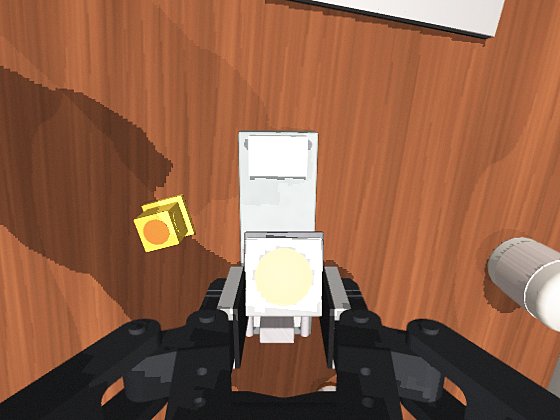

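Emit:
arm_command([
  {"dx": -5, "dy": 3, "dz": -4, "twist": 0.09},
  {"dx": -5, "dy": 3, "dz": -8, "twist": 0.09},
  {"dx": -5, "dy": 3, "dz": -12, "twist": 0.09},
  {"dx": -5, "dy": 3, "dz": -15, "twist": 0.09},
  {"dx": -5, "dy": 3, "dz": -15, "twist": 0.09},
  {"dx": -5, "dy": 3, "dz": -15, "twist": 0.09},
  {"dx": -5, "dy": 3, "dz": -15, "twist": 0.09},
])

```text
clock: 8.97
position: [0.5013, -0.0801, 0.2517]
tool_rot: [1.309, 1.559, -0.258]
force: [0.3, -0.9, -0.8]
grip_width: 0.0287
```

```bash
python3 - <<'E'
from h import *
i,im=grab('wrist','w9')
np.save('w9.npy',i)
go([.5,-.05,.20],0)
E
```

```text
dx 5.16 dy -0.18 dz -3.13 twist 0.002 | now [ 0.5013 -0.0811  0.2517] open 0.002 down [ 0.011 -0.003 -1.   ] w 0.0284 F [-0.1 -0.9 -0.2] q7 0.4 t 9.0167
```

View pics/w9.png

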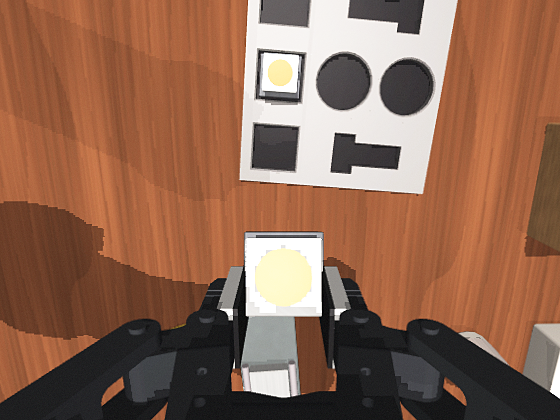

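```bash
cat > tray.py <<'E'
from h import *
def nests(i,im,thr=75):
    g=im.max(2); m=(g<thr).astype(np.uint8)
    out=[]
    for c in cv2.findContours(m,cv2.RETR_LIST,cv2.CHAIN_APPROX_NONE)[0]:
        if cv2.contourArea(c)<150: continue
        P=plane(i,c.reshape(-1,2),.014)[:,:2]
        r=cv2.minAreaRect((P*1e4).astype(np.float32)); a=cv2.contourArea((P*1e4).astype(np.float32))/1e8
        if 8e-4<a<2.6e-3:
            w=np.array(r[1])/1e4; mm=cv2.moments((P*1e4).astype(np.float32)); cen=np.array([mm['m10'],mm['m01']])/mm['m00']/1e4
            print('px',c.reshape(-1,2).mean(0).round(),'rect c',(np.array(r[0])/1e4).round(4),'cen',cen.round(4),'wh',w.round(4),'ang',round(r[2],2),'area',round(a*1e6))
if __name__=='__main__':
    print('wrist');nests(np.load('w9.npy',allow_pickle=True).item(),cv2.imread('pics/w9.png'))
    print('top');nests(imaging.camera_info('top'),cv2.imread('pics/top0.png'))
E
python3 tray.py
```

```text
wrist
px [362. 155.] rect c [ 0.5868 -0.0531] cen [ 0.5827 -0.0528] wh [0.0379 0.0658] ang 85.83 area 1654
px [274. 147.] rect c [ 0.4969 -0.0459] cen [ 0.497  -0.0457] wh [0.0423 0.0422] ang 85.69 area 1684
px [406.  87.] rect c [0.6215 0.0107] cen [0.6214 0.0107] wh [0.0485 0.0493] ang 6.19 area 1873
px [386.  13.] rect c [0.5972 0.0709] cen [0.6107 0.0734] wh [0.0663 0.0272] ang 0.83 area 878
top
px [313. 234.] rect c [ 0.4956 -0.0463] cen [ 0.4958 -0.0461] wh [0.0401 0.0404] ang 89.28 area 1502
px [264. 231.] rect c [0.5056 0.0859] cen [0.5057 0.0856] wh [0.0408 0.042 ] ang 84.35 area 1519
px [290. 211.] rect c [0.561  0.0148] cen [0.5606 0.0155] wh [0.046  0.0465] ang 89.55 area 1726
px [315. 203.] rect c [ 0.5852 -0.0516] cen [ 0.581  -0.0527] wh [0.0323 0.0633] ang 89.22 area 1359
px [267. 197.] rect c [0.5979 0.0823] cen [0.6002 0.0786] wh [0.034  0.0658] ang 76.78 area 1299
px [292. 189.] rect c [0.6189 0.0117] cen [0.6201 0.0111] wh [0.0463 0.0472] ang 89.41 area 1681
```

```bash
cat > held.py <<'E'
from h import *
def held(i,im,s,up,roi=(225,325,235,335)):
    """orange mark centroid -> offset of top centre from TCP in tool y,z (mm); up=top above TCP (m)"""
    a,b,c,d=roi; hsv=cv2.cvtColor(im,cv2.COLOR_BGR2HSV)
    m=cv2.inRange(hsv,(8,45,120),(32,255,255)); k=np.zeros_like(m);k[a:b,c:d]=1;m*=k
    m=cv2.morphologyEx(m,cv2.MORPH_OPEN,np.ones((3,3)))
    cs=max(cv2.findContours(m,0,1)[0],key=cv2.contourArea); (x,y),r=cv2.minEnclosingCircle(cs)
    o,dd=ray(i,[(x,y)]); T=rot(s['tool_rot']); o=T.T@(o-s['position']); dd=T.T@dd[0]
    t=(-up-o[0])/dd[0]; P=o+dd*t
    print('mark',round(x,1),round(y,1),round(r,1),'tool yz mm',(P*1e3).round(2)[1:])
    return P
E
python3 - <<'E'
from held import *
s=sensors.observe();i=np.load('w9.npy',allow_pickle=True).item();im=cv2.imread('pics/w9.png')
held(i,im,s,.0174)
cv2.imwrite('pics/w9c.png',cv2.resize(im[220:330,230:340],None,fx=5,fy=5,interpolation=2))
E
```

```text
mark 283.3 277.0 29.0 tool yz mm [  1.69 -16.41]
```

View pics/w9c.png

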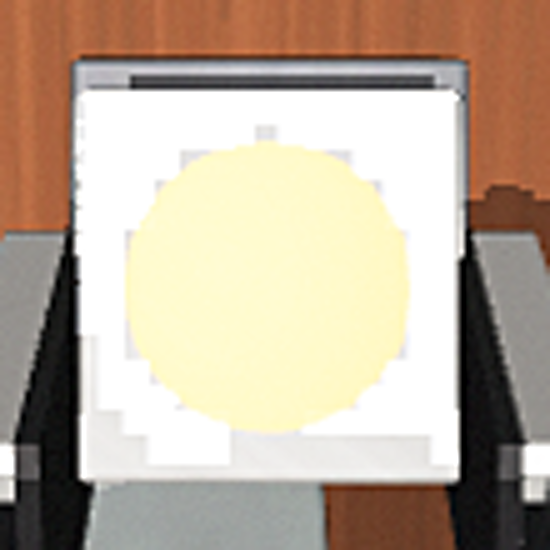

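```bash
python3 - <<'E'
from h import *
i,a=grab('scene','s1');j,b=grab('top','t1')
s=sensors.observe();print(s['position'],proj(i,s['position']),proj(j,s['position']))
p=proj(i,s['position'])[0].astype(int);q=proj(j,s['position'])[0].astype(int)
A=cv2.resize(a[p[1]-50:p[1]+50,p[0]-50:p[0]+50],(400,400),interpolation=2);B=cv2.resize(b[q[1]-50:q[1]+50,q[0]-50:q[0]+50],(400,400),interpolation=2)
print(p-50,q-50);cv2.imwrite('pics/st1.png',np.hstack([A,B]))
E
```

```text
[ 0.50131697 -0.08184474  0.25166573] [[232.47605243 146.48905459]] [[335.86083209 220.92962181]]
[182  96] [285 170]
```

View pics/st1.png

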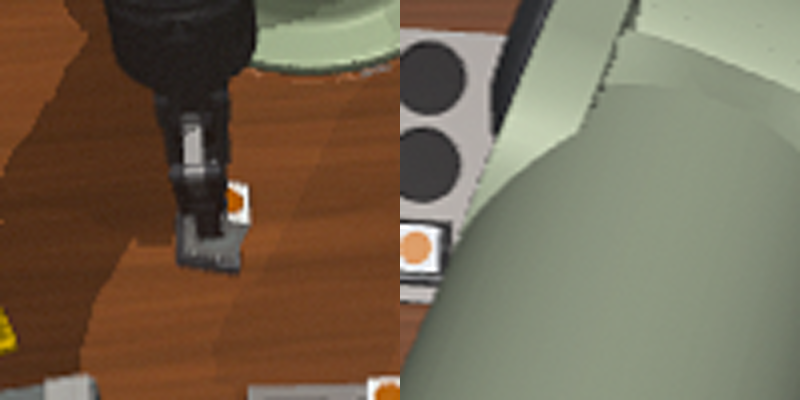

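The block top measures 77 px wide, which puts it at TCP height. So the cube slid about 17 mm down in the pads during the fast lift, and friction must be low. I'll grip harder, move gently and remeasure the held cube.

Emit:
arm_command([
  {"dx": 0, "dy": 0, "dz": 0, "twist": 0},
  {"dx": 0, "dy": 0, "dz": 0, "twist": 0},
], squeeze=90, grip=1)

```text
clock: 9.28
position: [0.5011, -0.083, 0.2516]
tool_rot: [1.239, 1.559, -0.333]
force: [0.2, -0.6, -1.3]
grip_width: 0.0274
```

```bash
python3 - <<'E'
from held import *
i,im=grab('wrist','w10');s=sensors.observe()
cv2.imwrite('pics/w10c.png',cv2.resize(im[220:330,230:340],None,fx=5,fy=5,interpolation=2))
for up in (0,.003,-.003): held(i,im,s,up)
print(s['grip_width'],s['position'])
E
```

```text
mark 283.3 276.6 28.7 tool yz mm [ 1.64 -7.29]
mark 283.3 276.6 28.7 tool yz mm [ 1.64 -8.68]
mark 283.3 276.6 28.7 tool yz mm [ 1.64 -5.9 ]
0.027271832156167755 [ 0.50117812 -0.08272658  0.25159168]
```

View pics/w10c.png

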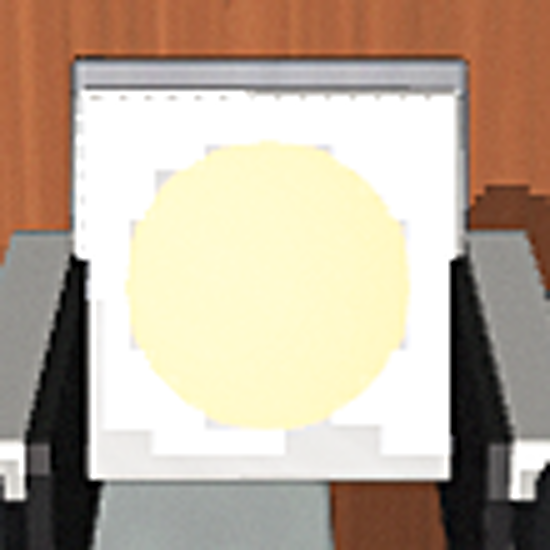

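```bash
python3 - <<'E'
from held import *
for k in range(2):
    s=sensors.observe();i=imaging.camera_info('wrist');T=rot(s['tool_rot'])
    print(s['position'],s['qd'].round(3),T.T@(i['origin']-s['position']));print((T.T@rot(i['attitude'])).round(4))
    grab('wrist')
E
```

```text
[ 0.50117812 -0.08272658  0.25159168] [-0.007 -0.002 -0.002 -0.001  0.    -0.    -0.001] [-0.13502768  0.00167462 -0.07003026]
[[-4.000e-04 -2.769e-01  9.609e-01]
 [ 1.000e+00 -4.000e-04  3.000e-04]
 [ 3.000e-04  9.609e-01  2.769e-01]]
[ 0.5012242  -0.08244507  0.25159971] [-0.007 -0.002 -0.002 -0.001 -0.001  0.     0.001] [-0.13502349  0.00168036 -0.06998086]
[[-4.000e-04 -2.769e-01  9.609e-01]
 [ 1.000e+00 -4.000e-04  3.000e-04]
 [ 4.000e-04  9.609e-01  2.769e-01]]
```

```bash
python3 - <<'E'
from held import *
i=np.load('w9.npy',allow_pickle=True).item()
K=np.array([[i['fx'],0,i['cx']],[0,i['fy'],i['cy']],[0,0,1]])
px=np.array([(78,89),(463,90),(461,482),(80,482)],float)/5+[230,220]
ob=np.array([(-15,-15,0),(15,-15,0),(15,15,0),(-15,15,0)],float)
ok,rv,tv=cv2.solvePnP(ob,px,K,i['dist_coeffs'],flags=cv2.SOLVEPNP_IPPE)
C=np.array([[0,-.2772,.9608],[1,0,0],[0,.9608,.2772]]) # cam->tool
print(tv.T,(C@cv2.Rodrigues(rv)[0]).round(3), 'top in tool',(C@tv).T+[-135,0,-68.6])
W=rot(i['attitude'])@tv.ravel()/1e3+i['origin'];print('world',W)
print('to nest',np.array([.4969,-.0458])-W[:2])
E
```

```text
[[  0.54665329  22.40686595 145.47604017]] [[ 0.146 -0.427  0.892]
 [ 0.987 -0.    -0.162]
 [ 0.069  0.904  0.422]] top in tool [[-1.43780384  0.54665329 -6.74552486]]
world [ 0.50353837 -0.07192532  0.25313883]
to nest [-0.00663837  0.02612532]
```

The held cube is also tilted by about 20° about the pad axis: the top-face perspective is off and its flange has swung towards tool +z. The fixed jaw's lip must have caught the flange during the lift. I'll set it down on clear table near (0.42,-0.08) to right it, then regrip.

```bash
python3 - <<'E'
from h import *
go([.42,-.08,.08],0)
go([.42,-.08,.052],0)
E
```

```text
dx 17.07 dy -8.32 dz -0.29 twist -0.000 | now [ 0.5013 -0.0823  0.2516] open -0.0 down [ 0.011 -0.004 -1.   ] w 0.0274 F [ 0.1  0.2 -1.2] q7 0.4 t 9.4333
dx 19.87 dy -8.35 dz -0.30 twist -0.000 | now [ 0.5013 -0.0823  0.2516] open -0.0 down [ 0.011 -0.004 -1.   ] w 0.0274 F [ 0.1  0.2 -1.2] q7 0.4 t 9.4333
```

Emit:
arm_command([
  {"dx": 0, "dy": -2, "dz": 0, "twist": 0},
  {"dx": 0, "dy": -4, "dz": 0, "twist": 0},
  {"dx": 3, "dy": -6, "dz": 0, "twist": 0},
  {"dx": 6, "dy": -8, "dz": 0, "twist": 0},
  {"dx": 9, "dy": -8, "dz": 0, "twist": 0},
  {"dx": 12, "dy": -8, "dz": 0, "twist": 0},
  {"dx": 15, "dy": -8, "dz": 0, "twist": 0},
  {"dx": 17, "dy": -8, "dz": 0, "twist": 0},
  {"dx": 18, "dy": -8, "dz": 0, "twist": 0},
  {"dx": 18, "dy": -8, "dz": 0, "twist": 0},
])

```text
clock: 10.27
position: [0.4223, -0.0833, 0.069]
tool_rot: [1.151, 1.562, -0.421]
force: [-0.4, 0.2, 0.2]
grip_width: 0.0271
```

```bash
python3 - <<'E'
from h import *
grab('wrist','w11');a,im=grab('scene')
s=sensors.observe();p=proj(a,s['position'])[0].astype(int);cv2.imwrite('pics/s11.png',cv2.resize(im[p[1]-40:p[1]+40,p[0]-40:p[0]+40],(480,480),interpolation=2))
go([.42,-.08,.052],0)
E
```

```text
dx 1.89 dy -0.35 dz -0.34 twist -0.001 | now [ 0.4233 -0.0833  0.0709] open -0.001 down [ 0.011 -0.004 -1.   ] w 0.0275 F [ 0.8 -1.3 -0.4] q7 0.68 t 10.3667
```

View pics/s11.png

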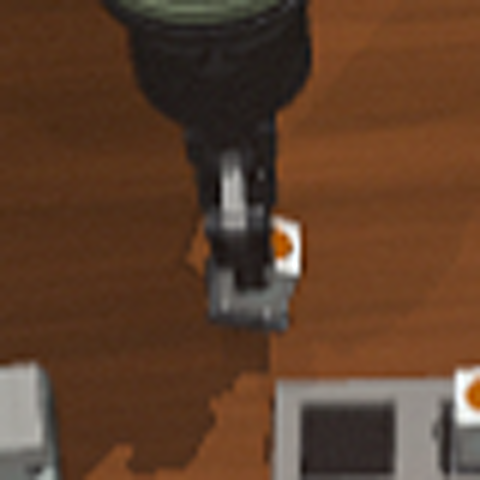

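View pics/w11.png

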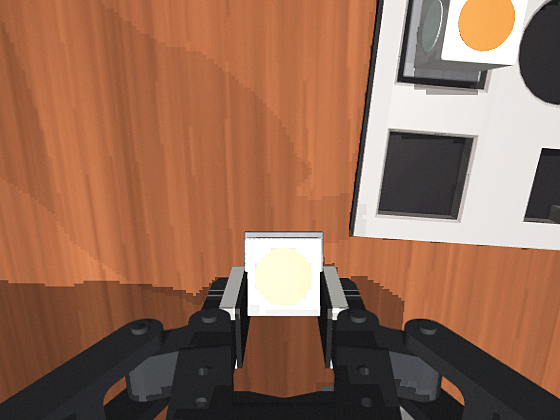

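Emit:
arm_command([
  {"dx": 1.0, "dy": 0, "dz": 0, "twist": 0},
  {"dx": 1.6, "dy": 0, "dz": 0, "twist": 0},
  {"dx": 2.0, "dy": 0, "dz": 0, "twist": 0},
  {"dx": 2.2, "dy": 0, "dz": 0, "twist": 0},
  {"dx": 2.4, "dy": 0, "dz": 0, "twist": 0},
  {"dx": 2.4, "dy": 0, "dz": 0, "twist": 0},
], squeeze=20, grip=1)

```text
clock: 10.87
position: [0.4236, -0.0834, 0.0469]
tool_rot: [1.247, 1.559, -0.325]
force: [-0.7, 0.8, -1.2]
grip_width: 0.0275
```

```bash
python3 - <<'E'
from h import *
grab('wrist','w12')
go([.42,-.08,.052],0)
E
```

```text
dx -0.50 dy -0.35 dz -0.34 twist -0.001 | now [ 0.4236 -0.0834  0.0471] open -0.001 down [ 0.011 -0.004 -1.   ] w 0.0277 F [-0.7  0.1 -2.1] q7 0.72 t 10.9167
```

View pics/w12.png

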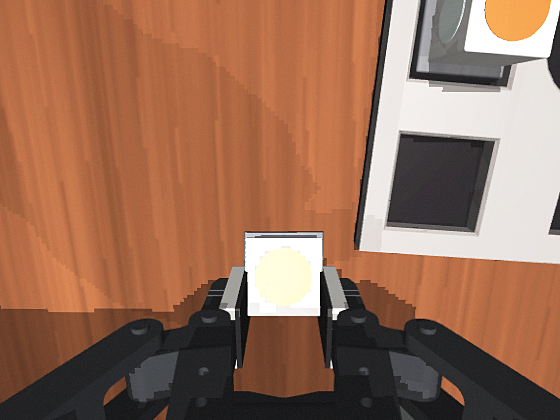

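Not touching yet, so I'll lower by small steps.

Emit:
arm_command([
  {"dx": 0.2, "dy": 0, "dz": 0, "twist": 0},
  {"dx": 0.4, "dy": 0, "dz": 0, "twist": 0},
  {"dx": 0.6, "dy": 0, "dz": 0, "twist": 0},
  {"dx": 0.6, "dy": 0, "dz": 0, "twist": 0},
])

```text
clock: 11.25
position: [0.4241, -0.0846, 0.0422]
tool_rot: [1.27, 1.557, -0.303]
force: [-8.3, -3.3, 53.9]
grip_width: 0.0274
```

```bash
python3 - <<'E'
from h import *
go([.42,-.08,.052],0)
E
```

```text
dx -0.99 dy -0.40 dz -0.46 twist -0.003 | now [ 0.4241 -0.0846  0.0422] open -0.003 down [ 0.013 -0.004 -1.   ] w 0.0274 F [-8.3 -3.3 53.9] q7 0.73 t 11.25
```

Emit:
arm_command([
  {"dx": -0.4, "dy": 0, "dz": 0, "twist": 0},
  {"dx": -0.4, "dy": 0, "dz": 0, "twist": 0},
])

```text
clock: 11.42
position: [0.4243, -0.0849, 0.0468]
tool_rot: [1.29, 1.556, -0.284]
force: [0.4, 0.1, -0.7]
grip_width: 0.0275
```

Emit:
arm_command([
  {"dx": 0, "dy": 0, "dz": 0, "twist": 0},
  {"dx": 0, "dy": 0, "dz": 0, "twist": 0},
  {"dx": 0, "dy": 0, "dz": 0, "twist": 0},
  {"dx": 0, "dy": 0, "dz": 0, "twist": 0},
  {"dx": -3, "dy": 0, "dz": 0, "twist": 0},
  {"dx": -6, "dy": 0, "dz": 0, "twist": 0},
  {"dx": -9, "dy": 0, "dz": 0, "twist": 0},
  {"dx": -9, "dy": 0, "dz": 0, "twist": 0},
], grip=-0.4)

```text
clock: 12.08
position: [0.4244, -0.0848, 0.1403]
tool_rot: [1.364, 1.552, -0.21]
force: [1.2, -0.1, 0.5]
grip_width: 0.06
```

```bash
python3 - <<'E'
from h import *
i,_=grab('wrist','w13');np.save('w13.npy',i)
go([.42,-.08,.052],0)
E
```

```text
dx 8.64 dy -0.57 dz -0.45 twist -0.002 | now [ 0.4241 -0.0842  0.1385] open -0.002 down [ 0.018 -0.004 -1.   ] w 0.0596 F [ 0.2 -0.4 -1.3] q7 0.58 t 12.1333
```

View pics/w13.png

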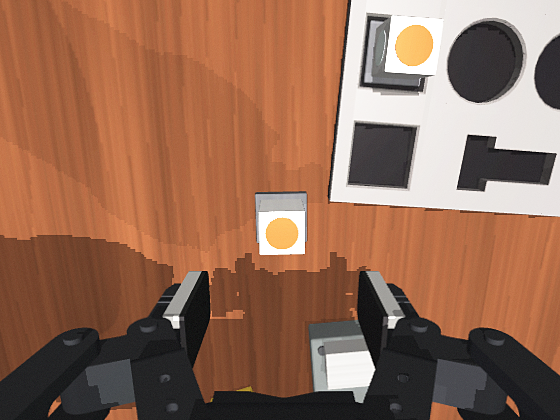

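Cube stands upright on the table, its mark at (282,233) and the flange visible around it. Regripping.

```bash
cat >> held.py <<'E'
C=np.array([[0,-.2772,.9608],[1,0,0],[0,.9608,.2772]]); CO=np.array([-.135,.0002,-.0686])
def mark(im,roi,lo=(8,45,120),hi=(32,255,255)):
    a,b,c,d=roi; hsv=cv2.cvtColor(im,cv2.COLOR_BGR2HSV)
    m=cv2.inRange(hsv,lo,hi); k=np.zeros_like(m);k[a:b,c:d]=1;m*=k
    cs=max(cv2.findContours(cv2.morphologyEx(m,cv2.MORPH_OPEN,np.ones((3,3))),0,1)[0],key=cv2.contourArea)
    (x,y),r=cv2.minEnclosingCircle(cs); return (x,y),r
def tcp_from_cam(i):
    """TCP position consistent with the camera pose"""
    M=rot(i['attitude'])@C.T; return i['origin']-M@CO, M
E
python3 - <<'E'
from held import *
i=np.load('w13.npy',allow_pickle=True).item();im=cv2.imread('pics/w13.png')
p,r=mark(im,(215,250,262,302),(8,100,120));print(p,r)
W=plane(i,[p],.042)[0];t,M=tcp_from_cam(i);s=sensors.observe();print(W,t,s['position'])
print('tool d (camera-consistent)',M.T@(np.r_[W[:2],.024]-t)*100)
E
```

```text
(281.64910888671875, 233.122802734375) 16.18320655822754
[ 0.42688242 -0.0923425   0.042     ] [ 0.42594043 -0.08336436  0.140346  ] [ 0.42414962 -0.08423031  0.13849155]
tool d (camera-consistent) [11.63731604 -0.12263718  0.8564457 ]
```

Emit:
arm_command([
  {"dx": 3, "dy": -0.1, "dz": 0.9, "twist": 0},
  {"dx": 6, "dy": -0.1, "dz": 0.9, "twist": 0},
  {"dx": 9, "dy": -0.1, "dz": 0.9, "twist": 0},
  {"dx": 11.4, "dy": -0.1, "dz": 0.9, "twist": 0},
  {"dx": 11.4, "dy": -0.1, "dz": 0.9, "twist": 0},
  {"dx": 11.4, "dy": -0.1, "dz": 0.9, "twist": 0},
], grip=-0.4)

```text
clock: 12.63
position: [0.424, -0.0941, 0.0238]
tool_rot: [1.349, 1.556, -0.226]
force: [0.3, -0.9, 0.9]
grip_width: 0.0598
```

Emit:
arm_command([
  {"dx": 0, "dy": 0, "dz": 0, "twist": 0},
  {"dx": 0, "dy": 0, "dz": 0, "twist": 0},
  {"dx": 0, "dy": 0, "dz": 0, "twist": 0},
  {"dx": 0, "dy": 0, "dz": 0, "twist": 0},
  {"dx": 0, "dy": 0, "dz": 0, "twist": 0},
], grip=1, squeeze=50)

```text
clock: 13.05
position: [0.4245, -0.094, 0.025]
tool_rot: [1.365, 1.554, -0.209]
force: [-2.2, -0.9, 11.6]
grip_width: 0.0294
```

Emit:
arm_command([
  {"dx": -1, "dy": 0, "dz": 0, "twist": 0},
  {"dx": -2, "dy": 0, "dz": 0, "twist": 0},
  {"dx": -4, "dy": 0, "dz": 0, "twist": 0},
  {"dx": -6, "dy": 0, "dz": 0, "twist": 0},
  {"dx": -8, "dy": 0, "dz": 0, "twist": 0},
  {"dx": -8, "dy": 0, "dz": 0, "twist": 0},
  {"dx": -8, "dy": 0, "dz": 0, "twist": 0},
])

```text
clock: 13.63
position: [0.424, -0.0931, 0.1062]
tool_rot: [1.414, 1.551, -0.159]
force: [0.6, 0.2, -1.2]
grip_width: 0.0291
```

```bash
python3 - <<'E'
from h import *
i,im=grab('wrist','w14');np.save('w14.npy',i)
cv2.imwrite('pics/w14c.png',cv2.resize(im[220:330,230:340],None,fx=5,fy=5,interpolation=2))
go([.497,-.05,.2],-.073)
E
```

```text
dx -9.33 dy 7.50 dz -4.30 twist 0.071 | now [ 0.4236 -0.0932  0.1054] open -0.002 down [ 0.018 -0.003 -1.   ] w 0.0294 F [-0.2 -0.1 -1.8] q7 0.67 t 13.6833
```

View pics/w14c.png

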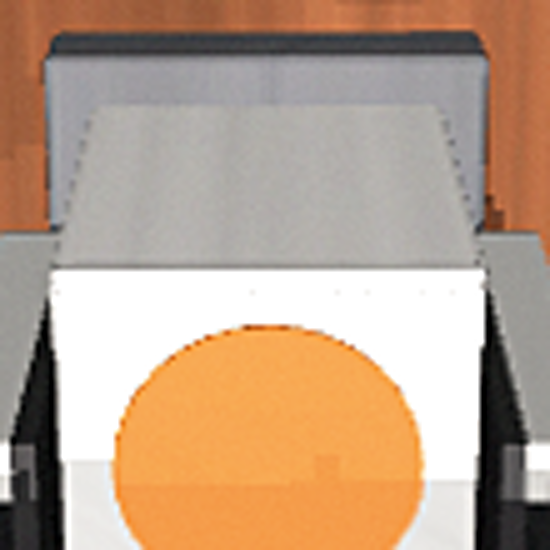

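```bash
python3 - <<'E'
from held import *
from tray import nests
i=np.load('w14.npy',allow_pickle=True).item();im=cv2.imread('pics/w14.png')
p,r=mark(im,(270,350,240,330),(8,100,120));print(p,r)
K=np.array([[i['fx'],0,i['cx']],[0,i['fy'],i['cy']],[0,0,1]])
u=cv2.undistortPoints(np.array([[p]]),K,i['dist_coeffs']).ravel();d=C@np.r_[u,1]
P=CO+d*((-.017-CO[0])/d[0]);print('held cube in tool',P*1e3)
t,M=tcp_from_cam(i);print('world (cam)',t+M@P,'tcp',t)
nests(i,im)
E
```

```text
(283.0086975097656, 313.05218505859375) 31.026643753051758
held cube in tool [-17.           0.09222776   0.0484793 ]
world (cam) [ 0.42529438 -0.09169732  0.12323931] tcp [ 0.42553949 -0.0916961   0.10624096]
px [419. 377.] rect c [ 0.5234 -0.2078] cen [ 0.5239 -0.2077] wh [0.0281 0.0552] ang 55.03 area 964
px [153. 379.] rect c [ 0.3336 -0.2044] cen [ 0.3319 -0.2046] wh [0.0521 0.0277] ang 40.11 area 874
px [521. 159.] rect c [ 0.5774 -0.052 ] cen [ 0.5732 -0.0516] wh [0.0385 0.0471] ang 86.48 area 1240
px [398. 147.] rect c [ 0.4967 -0.046 ] cen [ 0.4967 -0.0456] wh [0.0423 0.0424] ang 85.47 area 1692
px [521.  42.] rect c [0.5608 0.0129] cen [0.5605 0.0144] wh [0.049  0.0452] ang 1.08 area 1778
```

View pics/w14.png

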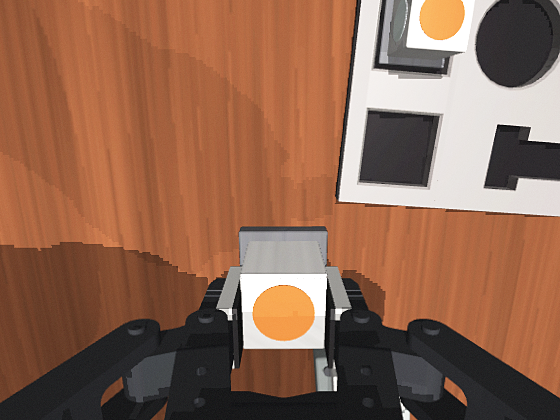

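Emit:
arm_command([
  {"dx": -2, "dy": 1, "dz": -1, "twist": 0.02},
  {"dx": -2, "dy": 3, "dz": -2, "twist": 0.04},
  {"dx": -2, "dy": 5, "dz": -3.5, "twist": 0.07},
  {"dx": -2, "dy": 7.1, "dz": -4.6, "twist": 0.07},
  {"dx": -2, "dy": 7.1, "dz": -4.6, "twist": 0.07},
  {"dx": -2, "dy": 7.1, "dz": -4.6, "twist": 0.07},
  {"dx": -2, "dy": 7.1, "dz": -4.6, "twist": 0.07},
])

```text
clock: 14.27
position: [0.4936, -0.0475, 0.126]
tool_rot: [1.445, 1.554, -0.198]
force: [-0.5, 0.2, -2.1]
grip_width: 0.0291
```

```bash
cat >> held.py <<'E'
def goc(xy,ztip=None,z=None,ang=None,low=0.0):
    """move so that the camera-consistent TCP is over xy (low = distance below TCP of the point to align, m); z = TCP z in 'position' terms"""
    s=sensors.observe();i=imaging.camera_info('wrist');t,M=tcp_from_cam(i)
    b=t-s['position']; T=rot(s['tool_rot']); dn=T[:,0]
    tgt=np.r_[np.array(xy)-b[:2]-dn[:2]*low, s['position'][2] if z is None else z]
    print('bias mm',(b*1e3).round(2)); go(tgt,ang,s)
E
python3 - <<'E'
from held import *
goc((.4967,-.0458),z=.04,ang=-.073,low=.025)
E
```

```text
bias mm [1.62 1.46 0.03]
dx 8.60 dy -0.04 dz -0.06 twist 0.001 | now [ 0.4936 -0.0475  0.126 ] open -0.072 down [ 0.017 -0.003 -1.   ] w 0.0291 F [-0.5  0.2 -2.1] q7 0.46 t 14.2667
```

Emit:
arm_command([
  {"dx": 2, "dy": 0, "dz": -0.1, "twist": 0},
  {"dx": 4, "dy": 0, "dz": -0.1, "twist": 0},
  {"dx": 6, "dy": 0, "dz": -0.1, "twist": 0},
  {"dx": 8, "dy": 0, "dz": -0.1, "twist": 0},
  {"dx": 8, "dy": 0, "dz": -0.1, "twist": 0},
  {"dx": 8, "dy": 0, "dz": -0.1, "twist": 0},
])

```text
clock: 14.77
position: [0.4939, -0.0476, 0.0458]
tool_rot: [1.411, 1.556, -0.234]
force: [-0.1, -0.3, -0.8]
grip_width: 0.0291
```

```bash
python3 - <<'E'
from held import *
goc((.4967,-.0458),z=.031,ang=-.073,low=.025)
grab('wrist','w15')
E
```

```text
bias mm [1.65 1.47 0.03]
dx 1.48 dy 0.05 dz -0.05 twist -0.001 | now [ 0.4939 -0.0476  0.0458] open -0.074 down [ 0.015 -0.003 -1.   ] w 0.0291 F [-0.1 -0.3 -0.8] q7 0.57 t 14.7667
```

View pics/w15.png

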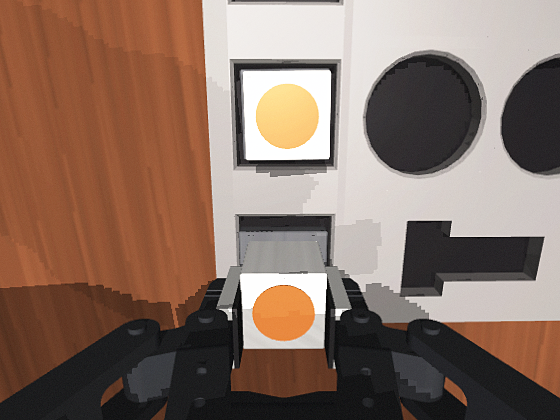

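The flange (cols 239–328) is centred in the nest opening (236–334). Lowering in.

Emit:
arm_command([
  {"dx": 0.4, "dy": 0, "dz": 0, "twist": 0},
  {"dx": 0.8, "dy": 0, "dz": 0, "twist": 0},
  {"dx": 1.2, "dy": 0, "dz": 0, "twist": 0},
  {"dx": 1.5, "dy": 0, "dz": 0, "twist": 0},
  {"dx": 1.5, "dy": 0, "dz": 0, "twist": 0},
])

```text
clock: 15.23
position: [0.4946, -0.0474, 0.0311]
tool_rot: [1.432, 1.555, -0.212]
force: [1.1, -0.3, -1.5]
grip_width: 0.0291
```

Emit:
arm_command([
  {"dx": 0.15, "dy": 0, "dz": 0, "twist": 0},
  {"dx": 0.15, "dy": 0, "dz": 0, "twist": 0},
])

```text
clock: 15.4
position: [0.4946, -0.0474, 0.0294]
tool_rot: [1.428, 1.555, -0.216]
force: [0.4, 0.2, -1.2]
grip_width: 0.0293
```

Emit:
arm_command([
  {"dx": 0, "dy": 0, "dz": 0, "twist": 0},
  {"dx": 0, "dy": 0, "dz": 0, "twist": 0},
  {"dx": 0, "dy": 0, "dz": 0, "twist": 0},
  {"dx": -2, "dy": 0, "dz": 0, "twist": 0},
  {"dx": -5, "dy": 0, "dz": 0, "twist": 0},
  {"dx": -8, "dy": 0, "dz": 0, "twist": 0},
  {"dx": -12, "dy": 0, "dz": 0, "twist": 0},
  {"dx": -12, "dy": 0, "dz": 0, "twist": 0},
  {"dx": -12, "dy": 0, "dz": 0, "twist": 0},
], grip=0)

```text
clock: 16.15
position: [0.4937, -0.0466, 0.1511]
tool_rot: [1.506, 1.552, -0.137]
force: [-0.5, -0.1, -0.4]
grip_width: 0.0423
```

```bash
python3 - <<'E'
from held import *
i,im=grab('wrist','w16')
go([.496,-.336,.16],1.661)
E
```

```text
dx -0.93 dy 2.42 dz 28.85 twist 1.408 | now [ 0.493  -0.0466  0.1499] open -0.073 down [ 0.017 -0.003 -1.   ] w 0.0429 F [-0.2 -0.  -0.3] q7 0.43 t 16.2
```

View pics/w16.png

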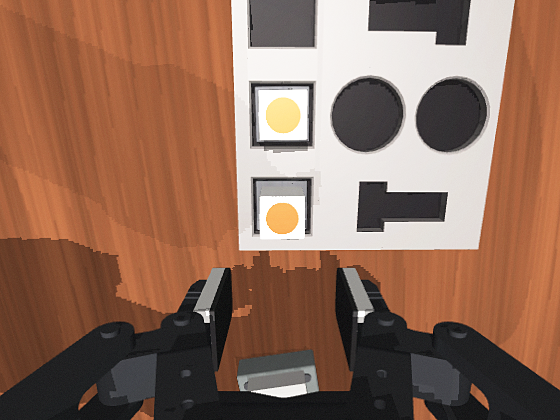

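Cube seated: its flange sits inside the nest at (282,210). Now the jaw, pinching the handle along clamp x this time so there is little twisting.

```bash
python3 - <<'E'
from held import *
go([.494,-.3355,.15],.09)
E
```

```text
dx 0.07 dy 2.20 dz 28.81 twist -0.163 | now [ 0.493  -0.0466  0.1499] open -0.073 down [ 0.017 -0.003 -1.   ] w 0.0429 F [-0.2 -0.  -0.3] q7 0.43 t 16.2
```

Emit:
arm_command([
  {"dx": 0, "dy": 0, "dz": 4, "twist": -0.05},
  {"dx": 0, "dy": 0, "dz": 8, "twist": -0.1},
  {"dx": 0, "dy": 0.5, "dz": 12, "twist": -0.163},
  {"dx": 0, "dy": 1, "dz": 16, "twist": -0.163},
  {"dx": 0, "dy": 1.5, "dz": 20, "twist": -0.163},
  {"dx": 0, "dy": 2, "dz": 24, "twist": -0.163},
  {"dx": 0, "dy": 2.2, "dz": 27, "twist": -0.163},
  {"dx": 0, "dy": 2.2, "dz": 28.8, "twist": -0.163},
  {"dx": 0, "dy": 2.2, "dz": 28.8, "twist": -0.163},
  {"dx": 0, "dy": 2.2, "dz": 28.8, "twist": -0.163},
], grip=-0.1)

```text
clock: 17.03
position: [0.4929, -0.3362, 0.1492]
tool_rot: [1.355, 1.556, -0.127]
force: [0.1, 1.2, -0.1]
grip_width: 0.0466
```

```bash
python3 - <<'E'
from held import *
i,im=grab('wrist','w17')
go([.494,-.3355,.06],.09);goc([.494,-.3355],z=.06,ang=.09)
E
```

```text
dx 8.94 dy -0.08 dz 0.03 twist -0.000 | now [ 0.4934 -0.335   0.1494] open 0.09 down [ 0.015 -0.002 -1.   ] w 0.047 F [ 0.5 -0.1 -0.1] q7 1.03 t 17.0833
bias mm [1.35 1.4  0.03]
dx 8.94 dy -0.23 dz 0.16 twist -0.000 | now [ 0.4934 -0.335   0.1494] open 0.09 down [ 0.015 -0.002 -1.   ] w 0.047 F [ 0.5 -0.1 -0.1] q7 1.03 t 17.0833
```

View pics/w17.png

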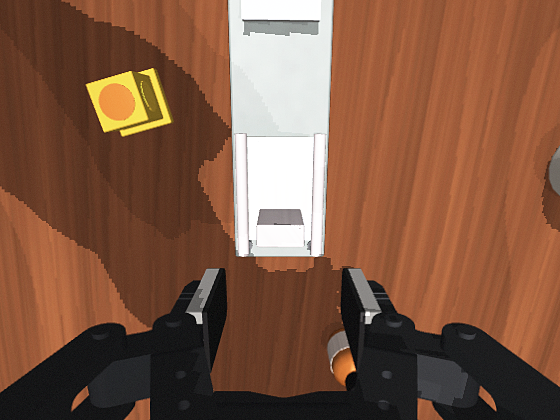

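```bash
python3 - <<'E'
from held import *
i=imaging.camera_info('wrist');t,M=tcp_from_cam(i)
print(t,plane(i,[(280,235)],.078),'bottle',plane(i,[(345,345)],.05))
E
```

```text
[ 0.49479241 -0.33360608  0.14945034] [[ 0.49428471 -0.33469438  0.078     ]] bottle [[ 0.54934867 -0.4237368   0.05      ]]
```

Aligned with the handle, and the bottle is about 9 cm away. Descend, pinch, slide.

Emit:
arm_command([
  {"dx": 3, "dy": -0.1, "dz": 0.1, "twist": 0},
  {"dx": 6, "dy": -0.1, "dz": 0.1, "twist": 0},
  {"dx": 8.9, "dy": -0.1, "dz": 0.1, "twist": 0},
  {"dx": 8.9, "dy": -0.1, "dz": 0.1, "twist": 0},
  {"dx": 8.9, "dy": -0.1, "dz": 0.1, "twist": 0},
])

```text
clock: 17.5
position: [0.4934, -0.3351, 0.0597]
tool_rot: [1.48, 1.558, -0.001]
force: [-0.6, -0.1, 0.2]
grip_width: 0.047
```

Emit:
arm_command([
  {"dx": 0, "dy": 0, "dz": 0, "twist": 0},
  {"dx": 0, "dy": 0, "dz": 0, "twist": 0},
  {"dx": 0, "dy": 0, "dz": 0, "twist": 0},
  {"dx": 0, "dy": 0, "dz": 0, "twist": 0},
], grip=1, squeeze=50)

```text
clock: 17.83
position: [0.4923, -0.3352, 0.0616]
tool_rot: [1.505, 1.559, 0.024]
force: [-11.1, 2.7, 10.9]
grip_width: 0.0273
```

Emit:
arm_command([
  {"dx": 0, "dy": 0, "dz": -0.6, "twist": 0},
  {"dx": 0, "dy": 0, "dz": -1.2, "twist": 0},
  {"dx": 0, "dy": 0, "dz": -1.8, "twist": 0},
  {"dx": 0, "dy": 0, "dz": -2.4, "twist": 0},
  {"dx": 0, "dy": 0, "dz": -3.0, "twist": 0},
  {"dx": 0, "dy": 0, "dz": -3.4, "twist": 0},
  {"dx": 0, "dy": 0, "dz": -3.7, "twist": 0},
  {"dx": 0, "dy": 0, "dz": -3.7, "twist": 0},
  {"dx": 0, "dy": 0, "dz": -3.7, "twist": 0},
])

```text
clock: 18.58
position: [0.4892, -0.3001, 0.062]
tool_rot: [1.228, 1.557, -0.254]
force: [5.2, -16.0, -33.9]
grip_width: 0.027
```

Emit:
arm_command([
  {"dx": 0, "dy": 0, "dz": -0.2, "twist": 0},
  {"dx": 0, "dy": 0, "dz": -0.3, "twist": 0},
  {"dx": 0, "dy": 0, "dz": -0.3, "twist": 0},
])

```text
clock: 18.83
position: [0.4892, -0.3, 0.0621]
tool_rot: [0.918, 1.553, -0.565]
force: [9.1, -24.8, -47.1]
grip_width: 0.0271
```

```bash
python3 - <<'E'
from held import *
i,im=grab('wrist','w18')
go([.494,-.3355,.06],.09)
E
```

```text
dx 0.25 dy 0.16 dz 3.57 twist -0.002 | now [ 0.4892 -0.3     0.0621] open 0.088 down [ 0.015 -0.009 -1.   ] w 0.0268 F [  8.4 -24.6 -47.5] q7 1.06 t 18.8833
```

View pics/w18.png

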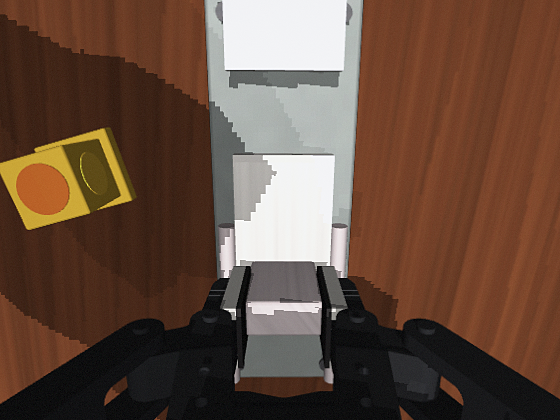

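Jaw stalled at its closed stop after 35.1 mm. Releasing, rising, and heading to the loose parts.

Emit:
arm_command([
  {"dx": 0, "dy": 0, "dz": 0, "twist": 0},
  {"dx": 0, "dy": 0, "dz": 0, "twist": 0},
  {"dx": 0, "dy": 0, "dz": 0, "twist": 0},
  {"dx": -3, "dy": 0, "dz": 0, "twist": 0},
  {"dx": -7, "dy": 0, "dz": 0, "twist": 0},
  {"dx": -11, "dy": 0, "dz": 0, "twist": 0},
  {"dx": -15, "dy": 0, "dz": 0, "twist": 0},
  {"dx": -19, "dy": 0, "dz": 0, "twist": 0},
  {"dx": -19, "dy": 0, "dz": 0, "twist": 0},
  {"dx": -19, "dy": 0, "dz": 0, "twist": 0},
], grip=-0.2)

```text
clock: 19.72
position: [0.4873, -0.2983, 0.2548]
tool_rot: [1.014, 1.549, -0.469]
force: [0.1, 0.2, -0.7]
grip_width: 0.0512
```

```bash
python3 - <<'E'
from held import *
i,im=grab('wrist','w19')
go([.46,.27,.26],-.073)
E
```

```text
dx -1.24 dy 2.38 dz -56.78 twist 0.162 | now [ 0.4868 -0.2978  0.2531] open 0.089 down [ 0.017 -0.009 -1.   ] w 0.051 F [ 0.6  0.2 -0.7] q7 0.9 t 19.7667
```

View pics/w19.png

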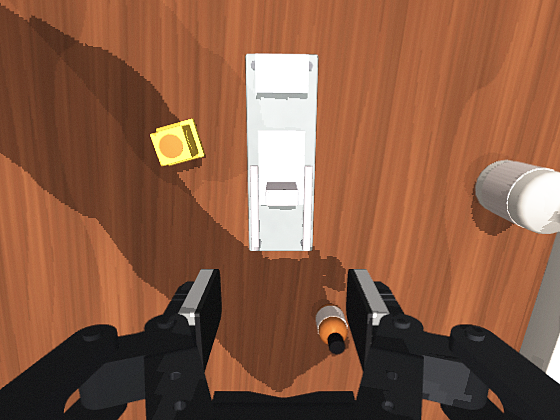

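Emit:
arm_command([
  {"dx": 0, "dy": 2.4, "dz": -4, "twist": 0.1},
  {"dx": 0, "dy": 2.4, "dz": -48, "twist": 0.16},
  {"dx": 0, "dy": 2.4, "dz": -48, "twist": 0.16},
  {"dx": 0, "dy": 2.4, "dz": -48, "twist": 0.16},
  {"dx": 0, "dy": 2.4, "dz": -48, "twist": 0.16},
  {"dx": 0, "dy": 2.4, "dz": -48, "twist": 0.16},
  {"dx": 0, "dy": 2.4, "dz": -48, "twist": 0.16},
  {"dx": 0, "dy": 2.4, "dz": -48, "twist": 0.16},
  {"dx": 0, "dy": 2.4, "dz": -48, "twist": 0.16},
  {"dx": 0, "dy": 2.4, "dz": -48, "twist": 0.16},
  {"dx": 0, "dy": 2.4, "dz": -48, "twist": 0.16},
  {"dx": 0, "dy": 2.4, "dz": -48, "twist": 0.16},
])

```text
clock: 20.77
position: [0.4666, 0.1864, 0.2475]
tool_rot: [1.101, 1.553, -0.538]
force: [0.7, -0.5, -0.5]
grip_width: 0.0512
```

```bash
python3 - <<'E'
from held import *
go([.46,.27,.26],-.073)
E
```

```text
dx -1.33 dy -1.21 dz -8.29 twist 0.005 | now [0.4666 0.1864 0.2475] open -0.068 down [ 0.015 -0.009 -1.   ] w 0.0512 F [ 0.7 -0.5 -0.5] q7 -0.21 t 20.7667
```

Emit:
arm_command([
  {"dx": -1.3, "dy": -1.2, "dz": -4, "twist": 0},
  {"dx": -1.3, "dy": -1.2, "dz": -8.3, "twist": 0},
  {"dx": -1.3, "dy": -1.2, "dz": -8.3, "twist": 0},
  {"dx": -1.3, "dy": -1.2, "dz": -8.3, "twist": 0},
  {"dx": -1.3, "dy": -1.2, "dz": -8.3, "twist": 0},
])

```text
clock: 21.18
position: [0.4596, 0.2698, 0.2587]
tool_rot: [0.99, 1.553, -0.648]
force: [-0.2, -0.8, 0.2]
grip_width: 0.0514
```

```bash
python3 - <<'E'
from held import *
i,im=grab('wrist','w20');np.save('w20.npy',i)
go([.46,.27,.26],-.073)
E
```

```text
dx -0.11 dy 0.01 dz -0.10 twist 0.004 | now [0.4598 0.269  0.2589] open -0.069 down [ 0.014 -0.01  -1.   ] w 0.0514 F [ 0.2 -0.6 -0.6] q7 -0.35 t 21.2333
```

View pics/w20.png

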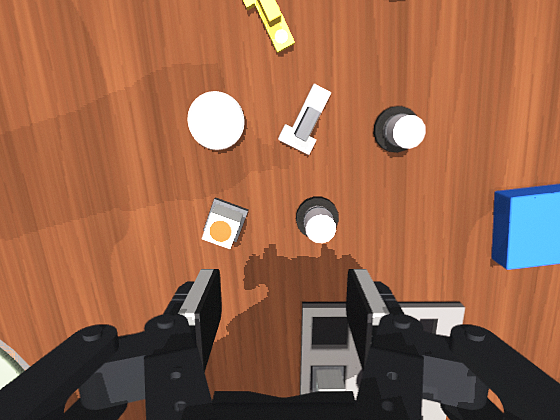

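Wrist view: metal cube at (221,231), eyepieces at (319,228) and (408,131), metal slide at (305,122). The petri dish (216,120) and yellow slide (270,20) stay where they are. I'll measure the parts.

```bash
cat > loose.py <<'E'
from held import *
import sys
def run(tag):
    i=np.load(tag+'.npy',allow_pickle=True).item();im=cv2.imread(f'pics/{tag}.png')
    hsv=cv2.cvtColor(im,cv2.COLOR_BGR2HSV); m=((hsv[...,1]<40)&(hsv[...,2]>190)).astype(np.uint8); m[262:]=0
    for c in cv2.findContours(m,0,1)[0]:
        a=cv2.contourArea(c)
        if a<200: continue
        r=cv2.minAreaRect(c);cen=r[0]; print('white px',np.round(cen),'area',a,'wh',np.round(r[1],1),[ (z,plane(i,[cen],z)[0,:2].round(4)) for z in(.042,.044)])
    o=cv2.inRange(hsv,(8,110,120),(22,255,255))
    return i,im
if __name__=='__main__':
    i,im=run(sys.argv[1])
    y0,y1,x0,x1=map(int,sys.argv[2:6])
    cv2.imwrite(f'pics/{sys.argv[1]}c.png',cv2.resize(im[y0:y1,x0:x1],None,fx=6,fy=6,interpolation=2))
E
python3 loose.py w20 75 165 265 365
python3 - <<'E'
import cv2
im=cv2.imread('pics/w20.png');cv2.imwrite('pics/w20d.png',cv2.resize(im[190:255,190:350],None,fx=5,fy=5,interpolation=2))
E
```

```text
white px [320. 228.] area 650.5 wh [28. 30.] [(0.042, array([0.4975, 0.2239])), (0.044, array([0.4973, 0.2246]))]
white px [220. 230.] area 844.0 wh [32.  28.8] [(0.042, array([0.3997, 0.2287])), (0.044, array([0.4001, 0.2293]))]
white px [408. 132.] area 806.0 wh [33. 31.] [(0.042, array([0.5824, 0.311 ])), (0.044, array([0.5817, 0.3112]))]
white px [216. 120.] area 2517.0 wh [58. 55.] [(0.042, array([0.4076, 0.333 ])), (0.044, array([0.4079, 0.3331]))]
white px [308. 117.] area 1397.0 wh [34.4 65.7] [(0.042, array([0.4907, 0.3299])), (0.044, array([0.4905, 0.3299]))]
```

View pics/w20c.png

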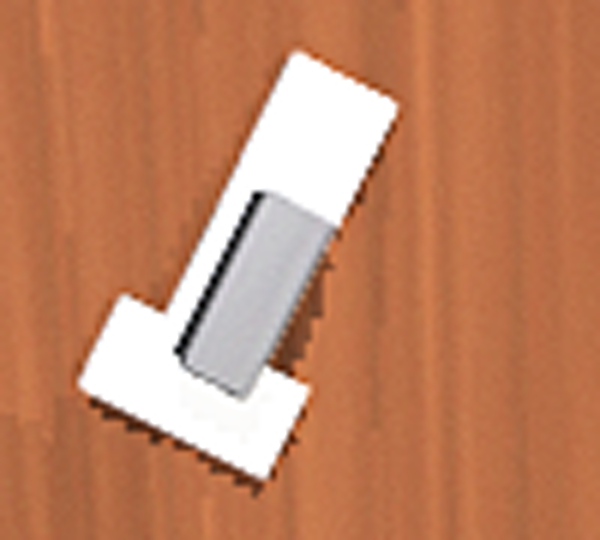

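View pics/w20d.png

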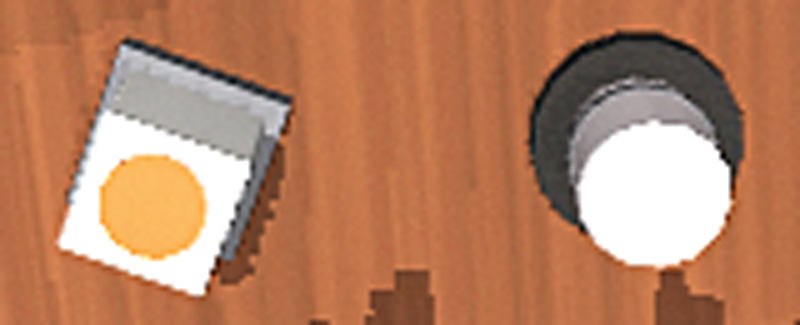

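```bash
python3 - <<'E'
from held import *
i=np.load('w20.npy',allow_pickle=True).item()
q=plane(i,np.array([(107,113),(252,160),(206,296),(60,246)])/5+[190,190],.042);print(q.round(4),q.mean(0))
e=q[1]-q[0]+q[2]-q[3];f=q[0]-q[3]+q[1]-q[2];print(np.arctan2(e[1],e[0]),np.arctan2(f[1],f[0])-np.pi/2)
goc(q.mean(0)[:2],z=.024,ang=-.36,low=.01)
E
```

```text
[[0.3934 0.2471 0.042 ]
 [0.4204 0.2357 0.042 ]
 [0.4084 0.2082 0.042 ]
 [0.3809 0.2207 0.042 ]] [0.40076234 0.22792427 0.042     ]
-0.4156239196069038 -0.42670232108547435
bias mm [1.62 1.49 0.03]
dx 23.45 dy -6.12 dz 4.44 twist 0.291 | now [0.4598 0.269  0.2589] open -0.069 down [ 0.014 -0.01  -1.   ] w 0.0514 F [ 0.2 -0.6 -0.6] q7 -0.35 t 21.2333
```

Emit:
arm_command([
  {"dx": 4, "dy": -2, "dz": 1.5, "twist": 0.12},
  {"dx": 8, "dy": -4, "dz": 3, "twist": 0.24},
  {"dx": 12, "dy": -6.1, "dz": 4.4, "twist": 0.35},
  {"dx": 15, "dy": -6.1, "dz": 4.4, "twist": 0.35},
  {"dx": 18, "dy": -6.1, "dz": 4.4, "twist": 0.35},
  {"dx": 21, "dy": -6.1, "dz": 4.4, "twist": 0.35},
  {"dx": 23.4, "dy": -6.1, "dz": 4.4, "twist": 0.35},
  {"dx": 23.4, "dy": -6.1, "dz": 4.4, "twist": 0.35},
  {"dx": 23.4, "dy": -6.1, "dz": 4.4, "twist": 0.35},
], grip=-0.4)

```text
clock: 21.98
position: [0.3992, 0.2253, 0.0245]
tool_rot: [1.246, 1.554, -0.747]
force: [-0.5, -0.4, 0.3]
grip_width: 0.0594
```

```bash
python3 - <<'E'
from held import *
goc((.4008,.2279),z=.024,ang=-.42,low=.01)
E
```

```text
bias mm [ 2.23  1.36 -0.  ]
dx 0.05 dy -0.13 dz -0.10 twist -0.001 | now [0.3992 0.2253 0.0245] open -0.421 down [ 0.013 -0.012 -1.   ] w 0.0594 F [-0.5 -0.4  0.3] q7 -0.3 t 21.9833
```

Emit:
arm_command([
  {"dx": 0, "dy": 0, "dz": 0, "twist": 0},
  {"dx": 0, "dy": 0, "dz": 0, "twist": 0},
  {"dx": 0, "dy": 0, "dz": 0, "twist": 0},
  {"dx": 0, "dy": 0, "dz": 0, "twist": 0},
  {"dx": 0, "dy": 0, "dz": 0, "twist": 0},
], grip=1, squeeze=50)

```text
clock: 22.4
position: [0.3997, 0.2255, 0.0261]
tool_rot: [1.364, 1.553, -0.628]
force: [-2.4, -3.0, 19.7]
grip_width: 0.0293
```

Emit:
arm_command([
  {"dx": -1, "dy": 0, "dz": 0, "twist": 0},
  {"dx": -3, "dy": 0, "dz": 0, "twist": 0},
  {"dx": -6, "dy": 0, "dz": 0, "twist": 0},
  {"dx": -9, "dy": 0, "dz": 0, "twist": 0},
  {"dx": -12, "dy": 0, "dz": 0, "twist": 0},
  {"dx": -12, "dy": 0, "dz": 0, "twist": 0},
  {"dx": -12, "dy": 0, "dz": 0, "twist": 0},
])

```text
clock: 22.98
position: [0.3983, 0.2278, 0.1478]
tool_rot: [1.572, 1.553, -0.419]
force: [-0.5, -0.1, -1.6]
grip_width: 0.0289
```

```bash
python3 - <<'E'
from held import *
i,im=grab('wrist','w21');np.save('w21.npy',i)
go([.50,.02,.2],-.073)
E
```

```text
dx -4.99 dy 17.88 dz 14.77 twist -0.347 | now [0.3978 0.2274 0.1468] open -0.42 down [ 0.015 -0.009 -1.   ] w 0.0292 F [ 0.2 -0.3 -2.4] q7 -0.49 t 23.0333
```

View pics/w21.png

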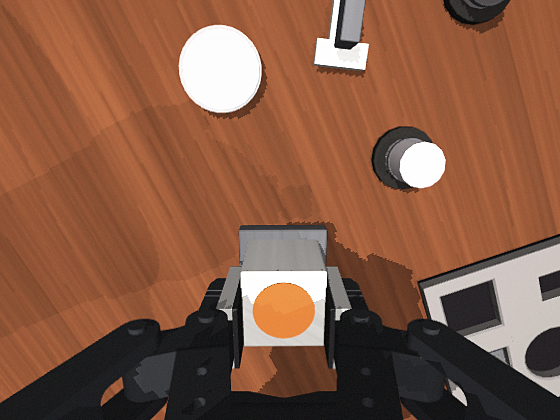

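Emit:
arm_command([
  {"dx": -5, "dy": 2, "dz": 2, "twist": -0.08},
  {"dx": -5, "dy": 5, "dz": 5, "twist": -0.16},
  {"dx": -5, "dy": 8, "dz": 7, "twist": -0.24},
  {"dx": -5, "dy": 11, "dz": 9, "twist": -0.35},
  {"dx": -5, "dy": 14, "dz": 12, "twist": -0.35},
  {"dx": -5, "dy": 17.9, "dz": 14.8, "twist": -0.35},
  {"dx": -5, "dy": 17.9, "dz": 14.8, "twist": -0.35},
  {"dx": -5, "dy": 17.9, "dz": 14.8, "twist": -0.35},
  {"dx": -5, "dy": 17.9, "dz": 14.8, "twist": -0.35},
])

```text
clock: 23.78
position: [0.4996, 0.0189, 0.1993]
tool_rot: [1.064, 1.555, -0.579]
force: [0.1, 0.4, -1.4]
grip_width: 0.0292
```

```bash
python3 - <<'E'
from held import *
from tray import nests
i,im=grab('wrist','w22');np.save('w22.npy',i)
nests(i,im)
p,r=mark(im,(270,350,240,330),(8,100,120));print(p,r)
goc((.5057,.0857),z=.1,ang=-.073,low=.026)
E
```

```text
px [373. 263.] rect c [ 0.5863 -0.0578] cen [ 0.5795 -0.0535] wh [0.0461 0.0665] ang 85.49 area 1650
px [419. 194.] rect c [0.6215 0.0113] cen [0.6211 0.0117] wh [0.0482 0.0498] ang 85.86 area 1831
px [350. 192.] rect c [0.5615 0.0166] cen [0.5614 0.0161] wh [0.0497 0.0478] ang 1.01 area 1840
px [395. 112.] rect c [0.5969 0.0787] cen [0.6011 0.0785] wh [0.0375 0.0663] ang 85.99 area 1712
px [281. 112.] rect c [0.5069 0.0858] cen [0.5068 0.0855] wh [0.0419 0.0424] ang 85.75 area 1711
(283.1166687011719, 310.5) 30.810218811035156
bias mm [1.64 1.47 0.02]
dx 9.88 dy -0.17 dz -6.54 twist 0.002 | now [0.4994 0.02   0.1993] open -0.071 down [ 0.013 -0.008 -1.   ] w 0.029 F [-0.2  0.9 -0.5] q7 0.19 t 23.8333
```

View pics/w22.png

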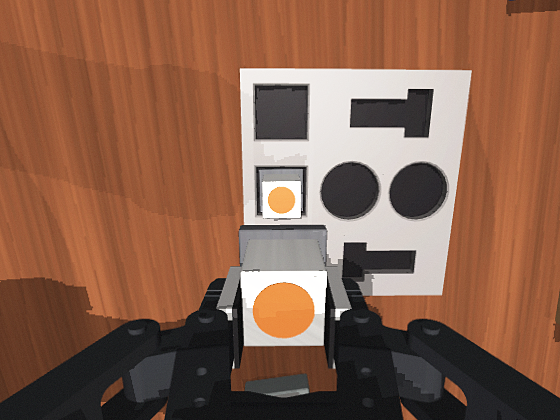

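Emit:
arm_command([
  {"dx": 0, "dy": 0, "dz": -2, "twist": 0},
  {"dx": 0, "dy": 0, "dz": -5, "twist": 0},
  {"dx": 3, "dy": 0, "dz": -6.5, "twist": 0},
  {"dx": 6, "dy": 0, "dz": -6.5, "twist": 0},
  {"dx": 9, "dy": 0, "dz": -6.5, "twist": 0},
  {"dx": 12, "dy": 0, "dz": -6.5, "twist": 0},
  {"dx": 14, "dy": 0, "dz": -6.5, "twist": 0},
  {"dx": 15.2, "dy": 0, "dz": -6.5, "twist": 0},
  {"dx": 15.2, "dy": 0, "dz": -6.5, "twist": 0},
  {"dx": 15.2, "dy": 0, "dz": -6.5, "twist": 0},
])

```text
clock: 24.67
position: [0.5058, 0.0839, 0.0471]
tool_rot: [1.053, 1.555, -0.588]
force: [0.1, 0.3, -0.1]
grip_width: 0.0288
```

```bash
python3 - <<'E'
from held import *
goc((.5069,.0852),z=.032,ang=-.073,low=.026)
grab('wrist','w23')
E
```

```text
bias mm [ 1.62  1.48 -0.  ]
dx 1.51 dy -0.11 dz -0.01 twist 0.003 | now [0.5058 0.0839 0.0471] open -0.07 down [ 0.013 -0.009 -1.   ] w 0.0288 F [ 0.1  0.3 -0.1] q7 0.25 t 24.6667
```

View pics/w23.png

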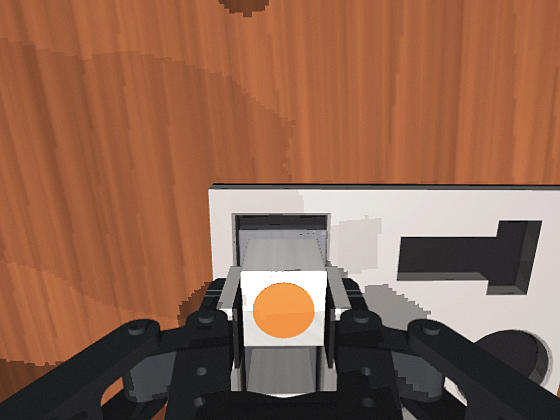

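Nest opening is cols 233–330 and flange 239–328, so I'll shift about 1 mm towards -y tool and lower.

Emit:
arm_command([
  {"dx": 0.4, "dy": -0.1, "dz": 0, "twist": 0},
  {"dx": 0.8, "dy": -0.1, "dz": 0, "twist": 0},
  {"dx": 1.2, "dy": -0.1, "dz": 0, "twist": 0},
  {"dx": 1.6, "dy": -0.1, "dz": 0, "twist": 0},
  {"dx": 1.6, "dy": -0.1, "dz": 0, "twist": 0},
])

```text
clock: 25.13
position: [0.5053, 0.0839, 0.0312]
tool_rot: [1.089, 1.555, -0.552]
force: [0.4, 0.2, -2.0]
grip_width: 0.0293
```

Emit:
arm_command([
  {"dx": 0, "dy": 0, "dz": 0, "twist": 0},
  {"dx": 0, "dy": 0, "dz": 0, "twist": 0},
  {"dx": 0, "dy": 0, "dz": 0, "twist": 0},
  {"dx": -2, "dy": 0, "dz": 0, "twist": 0},
  {"dx": -5, "dy": 0, "dz": 0, "twist": 0},
  {"dx": -8, "dy": 0, "dz": 0, "twist": 0},
  {"dx": -12, "dy": 0, "dz": 0, "twist": 0},
  {"dx": -15, "dy": 0, "dz": 0, "twist": 0},
  {"dx": -15, "dy": 0, "dz": 0, "twist": 0},
  {"dx": -15, "dy": 0, "dz": 0, "twist": 0},
], grip=0)

```text
clock: 25.97
position: [0.5039, 0.0857, 0.1826]
tool_rot: [1.252, 1.553, -0.389]
force: [0.4, 0.1, -0.5]
grip_width: 0.0424
```

```bash
python3 - <<'E'
from held import *
i,im=grab('wrist','w24')
goc((.4973,.2246),z=.18,ang=-.073)
E
```

```text
bias mm [1.62 1.46 0.  ]
dx 0.03 dy -1.71 dz -13.67 twist 0.004 | now [0.5033 0.0855 0.1814] open -0.069 down [ 0.014 -0.007 -1.   ] w 0.0427 F [ 0.3  0.1 -0.8] q7 0.09 t 26.0167
```

View pics/w24.png

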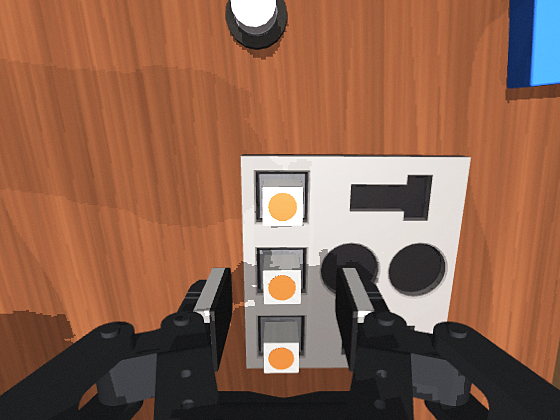

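Emit:
arm_command([
  {"dx": 0, "dy": 0, "dz": -2, "twist": 0},
  {"dx": 0, "dy": -0.8, "dz": -5, "twist": 0},
  {"dx": 0, "dy": -1.7, "dz": -8, "twist": 0},
  {"dx": 0, "dy": -1.7, "dz": -9, "twist": 0},
  {"dx": 0, "dy": -1.7, "dz": -9, "twist": 0},
  {"dx": 0, "dy": -1.7, "dz": -9, "twist": 0},
], grip=-0.4)

```text
clock: 26.52
position: [0.4922, 0.1763, 0.1797]
tool_rot: [1.057, 1.555, -0.582]
force: [-0.7, -0.4, 0.6]
grip_width: 0.0596
```

```bash
python3 - <<'E'
from held import *
i,im=grab('wrist','w25');np.save('w25.npy',i)
E
python3 loose.py w25 60 260 200 330
```

```text
white px [282. 141.] area 1346.0 wh [42. 41.] [(0.042, array([0.4979, 0.2239])), (0.044, array([0.4979, 0.2241]))]
white px [402.  10.] area 639.0 wh [20. 43.] [(0.042, array([0.5829, 0.3029])), (0.044, array([0.5823, 0.3025]))]
white px [254.  14.] area 1029.5 wh [49.2 41.6] [(0.042, array([0.4856, 0.3069])), (0.044, array([0.4856, 0.3065]))]
white px [138.  18.] area 1982.0 wh [35. 75.] [(0.042, array([0.4097, 0.31  ])), (0.044, array([0.4103, 0.3096]))]
```

View pics/w25.png

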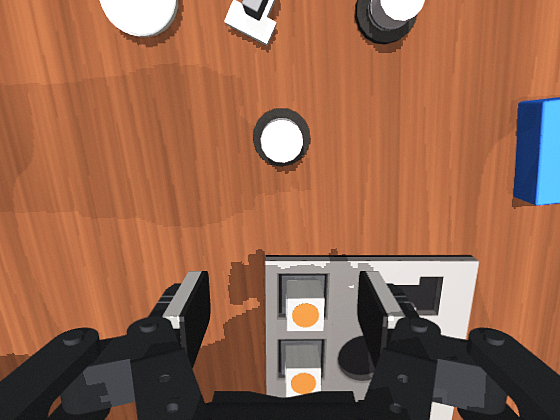

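```bash
python3 - <<'E'
from held import *
goc((.4979,.2241),z=.026,ang=-.073,low=.01)
E
```

```text
bias mm [1.64 1.47 0.04]
dx 15.35 dy -0.17 dz -4.86 twist 0.003 | now [0.4924 0.1755 0.1799] open -0.07 down [ 0.013 -0.009 -1.   ] w 0.0597 F [-0.1 -0.5  1.1] q7 -0.07 t 26.5667
```

Emit:
arm_command([
  {"dx": 0, "dy": -0.1, "dz": -2, "twist": 0},
  {"dx": 3, "dy": -0.2, "dz": -4.9, "twist": 0},
  {"dx": 6, "dy": -0.2, "dz": -4.9, "twist": 0},
  {"dx": 9, "dy": -0.2, "dz": -4.9, "twist": 0},
  {"dx": 12, "dy": -0.2, "dz": -4.9, "twist": 0},
  {"dx": 15.3, "dy": -0.2, "dz": -4.9, "twist": 0},
  {"dx": 15.3, "dy": -0.2, "dz": -4.9, "twist": 0},
  {"dx": 15.3, "dy": -0.2, "dz": -4.9, "twist": 0},
])

```text
clock: 27.23
position: [0.4957, 0.2212, 0.0261]
tool_rot: [0.897, 1.555, -0.746]
force: [0.5, -0.0, 0.8]
grip_width: 0.0599
```

Emit:
arm_command([
  {"dx": 0, "dy": 0, "dz": 0, "twist": 0},
  {"dx": 0, "dy": 0, "dz": 0, "twist": 0},
  {"dx": 0, "dy": 0, "dz": 0, "twist": 0},
  {"dx": 0, "dy": 0, "dz": 0, "twist": 0},
  {"dx": 0, "dy": 0, "dz": 0, "twist": 0},
], grip=1, squeeze=50)

```text
clock: 27.65
position: [0.4967, 0.2212, 0.0281]
tool_rot: [1.039, 1.554, -0.605]
force: [-1.1, -3.2, 14.4]
grip_width: 0.0284
```

Emit:
arm_command([
  {"dx": -1, "dy": 0, "dz": 0, "twist": 0},
  {"dx": -3, "dy": 0, "dz": 0, "twist": 0},
  {"dx": -6, "dy": 0, "dz": 0, "twist": 0},
  {"dx": -9, "dy": 0, "dz": 0, "twist": 0},
  {"dx": -12, "dy": 0, "dz": 0, "twist": 0},
  {"dx": -12, "dy": 0, "dz": 0, "twist": 0},
  {"dx": -12, "dy": 0, "dz": 0, "twist": 0},
])

```text
clock: 28.23
position: [0.4956, 0.2231, 0.1506]
tool_rot: [1.264, 1.553, -0.379]
force: [0.0, 0.7, -2.4]
grip_width: 0.0284
```

```bash
python3 - <<'E'
from held import *
i,im=grab('wrist','w26');np.save('w26.npy',i)
goc((.6213,.0112),z=.16,ang=-.073,low=.028)
goc((.5612,.016),z=.16,ang=-.073,low=.028)
E
```

```text
bias mm [1.65 1.49 0.02]
dx -0.73 dy 13.94 dz 20.35 twist 0.001 | now [0.495  0.2229 0.1492] open -0.072 down [ 0.015 -0.008 -1.   ] w 0.0284 F [-0.   0.2 -0.7] q7 -0.11 t 28.2833
bias mm [1.65 1.49 0.02]
dx -0.82 dy 7.92 dz 20.30 twist 0.001 | now [0.495  0.2229 0.1492] open -0.072 down [ 0.015 -0.008 -1.   ] w 0.0284 F [-0.   0.2 -0.7] q7 -0.11 t 28.2833
```

View pics/w26.png

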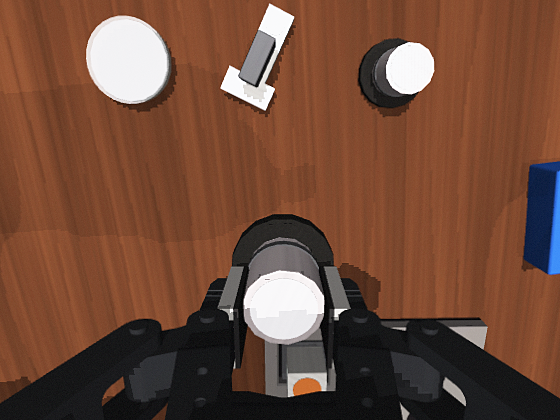

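Emit:
arm_command([
  {"dx": -0.5, "dy": 1, "dz": 2, "twist": 0},
  {"dx": -0.5, "dy": 3, "dz": 5, "twist": 0},
  {"dx": -0.5, "dy": 5, "dz": 8, "twist": 0},
  {"dx": -0.5, "dy": 7, "dz": 11, "twist": 0},
  {"dx": -0.5, "dy": 9, "dz": 14, "twist": 0},
  {"dx": -0.5, "dy": 11, "dz": 17, "twist": 0},
  {"dx": -0.5, "dy": 13.9, "dz": 20.5, "twist": 0},
  {"dx": -0.5, "dy": 13.9, "dz": 20.5, "twist": 0},
  {"dx": -0.5, "dy": 13.9, "dz": 20.5, "twist": 0},
])

```text
clock: 29.03
position: [0.6191, 0.0051, 0.157]
tool_rot: [1.064, 1.554, -0.584]
force: [-0.1, 0.4, -1.2]
grip_width: 0.0285
```

```bash
python3 - <<'E'
from held import *
goc((.6213,.0097),z=.05,ang=-.073,low=.028)
E
```

```text
bias mm [1.64 1.42 0.03]
dx 10.70 dy -0.16 dz -0.43 twist -0.003 | now [0.6191 0.0051 0.157 ] open -0.076 down [ 0.014 -0.009 -1.   ] w 0.0285 F [-0.1  0.4 -1.2] q7 0.26 t 29.0333
```

Emit:
arm_command([
  {"dx": 2, "dy": -0.1, "dz": -0.3, "twist": 0},
  {"dx": 4, "dy": -0.1, "dz": -0.3, "twist": 0},
  {"dx": 7, "dy": -0.1, "dz": -0.3, "twist": 0},
  {"dx": 10, "dy": -0.1, "dz": -0.3, "twist": 0},
  {"dx": 10.6, "dy": -0.1, "dz": -0.3, "twist": 0},
  {"dx": 10.6, "dy": -0.1, "dz": -0.3, "twist": 0},
  {"dx": 10.6, "dy": -0.1, "dz": -0.3, "twist": 0},
])

```text
clock: 29.62
position: [0.6198, 0.0073, 0.0518]
tool_rot: [1.054, 1.554, -0.593]
force: [-0.0, 0.3, 0.1]
grip_width: 0.0282
```

```bash
python3 - <<'E'
from held import *
goc((.6213,.0097),z=.034,ang=-.073,low=.028)
grab('wrist','w27')
E
```

```text
bias mm [1.63 1.46 0.01]
dx 1.78 dy -0.09 dz -0.13 twist -0.003 | now [0.6198 0.0073 0.0518] open -0.076 down [ 0.014 -0.009 -1.   ] w 0.0282 F [-0.   0.3  0.1] q7 0.33 t 29.6167
```

View pics/w27.png

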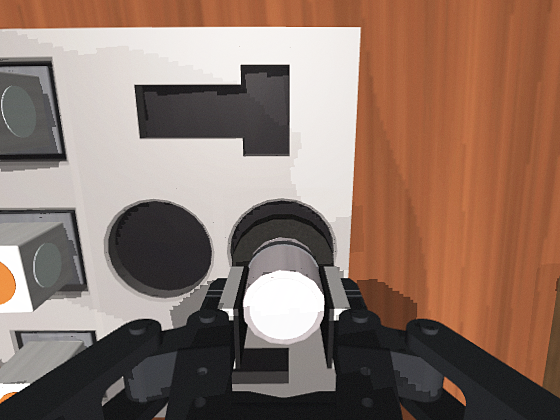

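Emit:
arm_command([
  {"dx": 0.4, "dy": 0, "dz": -0.1, "twist": 0},
  {"dx": 0.8, "dy": 0, "dz": -0.1, "twist": 0},
  {"dx": 1.2, "dy": 0, "dz": -0.1, "twist": 0},
  {"dx": 1.6, "dy": 0, "dz": -0.1, "twist": 0},
  {"dx": 1.9, "dy": 0, "dz": -0.1, "twist": 0},
  {"dx": 1.9, "dy": 0, "dz": -0.1, "twist": 0},
])

```text
clock: 30.17
position: [0.6204, 0.0081, 0.0328]
tool_rot: [1.074, 1.554, -0.574]
force: [0.2, -0.3, -0.0]
grip_width: 0.0285
```

Emit:
arm_command([
  {"dx": 0, "dy": 0, "dz": 0, "twist": 0},
  {"dx": 0, "dy": 0, "dz": 0, "twist": 0},
  {"dx": 0, "dy": 0, "dz": 0, "twist": 0},
  {"dx": -2, "dy": 0, "dz": 0, "twist": 0},
  {"dx": -5, "dy": 0, "dz": 0, "twist": 0},
  {"dx": -8, "dy": 0, "dz": 0, "twist": 0},
  {"dx": -12, "dy": 0, "dz": 0, "twist": 0},
  {"dx": -15, "dy": 0, "dz": 0, "twist": 0},
  {"dx": -15, "dy": 0, "dz": 0, "twist": 0},
  {"dx": -15, "dy": 0, "dz": 0, "twist": 0},
], grip=0)

```text
clock: 31.0
position: [0.6189, 0.0097, 0.1845]
tool_rot: [1.196, 1.551, -0.451]
force: [-0.5, 0.3, -0.6]
grip_width: 0.0423
```

```bash
python3 - <<'E'
from held import *
i,im=grab('wrist','w28')
goc((.5823,.265),z=.18,ang=-.073)
E
```

```text
bias mm [1.65 1.43 0.02]
dx 0.03 dy -5.68 dz -25.02 twist -0.003 | now [0.6182 0.0098 0.183 ] open -0.076 down [ 0.015 -0.009 -1.   ] w 0.0429 F [-1.7  0.5  0.4] q7 0.24 t 31.05
```

View pics/w28.png

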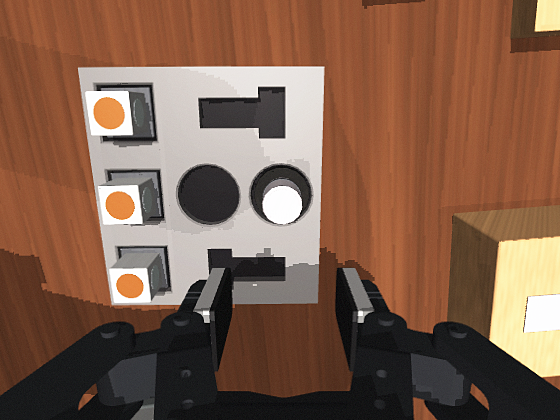

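Emit:
arm_command([
  {"dx": 0, "dy": -1, "dz": -3, "twist": 0},
  {"dx": 0, "dy": -2, "dz": -7, "twist": 0},
  {"dx": 0, "dy": -3, "dz": -11, "twist": 0},
  {"dx": 0, "dy": -4, "dz": -15, "twist": 0},
  {"dx": 0, "dy": -5, "dz": -19, "twist": 0},
  {"dx": 0, "dy": -5.7, "dz": -22, "twist": 0},
  {"dx": 0, "dy": -5.7, "dz": -25, "twist": 0},
  {"dx": 0, "dy": -5.7, "dz": -25, "twist": 0},
  {"dx": 0, "dy": -5.7, "dz": -25, "twist": 0},
], grip=-0.4)

```text
clock: 31.8
position: [0.5795, 0.2649, 0.1786]
tool_rot: [1.01, 1.554, -0.634]
force: [0.0, -0.4, -0.4]
grip_width: 0.0595
```

```bash
python3 - <<'E'
from held import *
i,im=grab('wrist','w29');np.save('w29.npy',i)
E
python3 loose.py w29 60 260 200 330
```

```text
white px [222. 170.] area 1263.5 wh [40. 40.] [(0.042, array([0.5411, 0.2951])), (0.044, array([0.5414, 0.2954]))]
white px [ 44. 130.] area 3928.0 wh [72. 70.] [(0.042, array([0.4197, 0.3329])), (0.044, array([0.421, 0.333]))]
white px [162. 125.] area 1335.5 wh [46.3 80.7] [(0.042, array([0.5028, 0.3295])), (0.044, array([0.5034, 0.3296]))]
white px [115.  22.] area 218.0 wh [17. 16.] [(0.042, array([0.4828, 0.3968])), (0.044, array([0.4836, 0.3963]))]
```

View pics/w29.png

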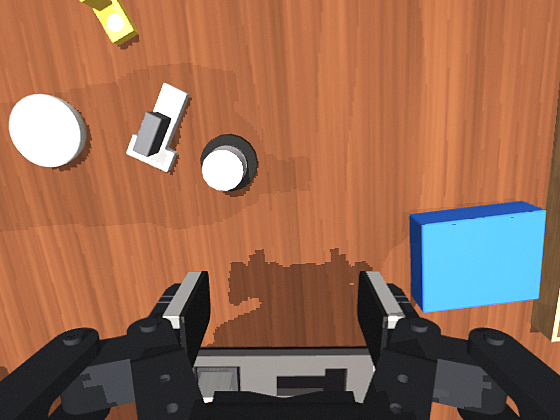

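The eyepiece was knocked aside and now stands at (222,170) ≈ (0.541,0.295), close to the slide. I'll check finger clearance.

```bash
python3 - <<'E'
from held import *
i=np.load('w29.npy',allow_pickle=True).item()
print(plane(i,[(177,157),(168,172),(127,153),(139,137),(188,99)],.012).round(4))
goc((.5414,.2954),z=.06,ang=-.073,low=.01)
E
```

```text
[[0.5019 0.3036 0.012 ]
 [0.4929 0.2923 0.012 ]
 [0.4629 0.3098 0.012 ]
 [0.4746 0.3214 0.012 ]
 [0.5169 0.3466 0.012 ]]
bias mm [1.66 1.48 0.02]
dx 11.81 dy -4.42 dz -2.89 twist -0.002 | now [0.5799 0.2631 0.179 ] open -0.075 down [ 0.014 -0.01  -1.   ] w 0.0598 F [ 0.5 -0.4 -0.1] q7 -0.17 t 31.85
```

Emit:
arm_command([
  {"dx": 0, "dy": -2, "dz": -1.5, "twist": 0},
  {"dx": 3, "dy": -4.4, "dz": -2.9, "twist": 0},
  {"dx": 6, "dy": -4.4, "dz": -2.9, "twist": 0},
  {"dx": 9, "dy": -4.4, "dz": -2.9, "twist": 0},
  {"dx": 11, "dy": -4.4, "dz": -2.9, "twist": 0},
  {"dx": 11, "dy": -4.4, "dz": -2.9, "twist": 0},
  {"dx": 11, "dy": -4.4, "dz": -2.9, "twist": 0},
], grip=-0.1)

```text
clock: 32.43
position: [0.5398, 0.2925, 0.0678]
tool_rot: [0.892, 1.554, -0.756]
force: [0.1, -0.3, 1.5]
grip_width: 0.047
```

```bash
python3 - <<'E'
from held import *
i,im=grab('wrist','w30')
goc((.5414,.2954),z=.027,ang=-.073,low=.01)
E
```

```text
bias mm [ 1.6   1.48 -0.  ]
dx 4.19 dy -0.15 dz -0.13 twist -0.004 | now [0.5405 0.293  0.0689] open -0.077 down [ 0.014 -0.011 -1.   ] w 0.0468 F [ 0.3 -0.2  0.5] q7 -0.15 t 32.4833
```

View pics/w30.png

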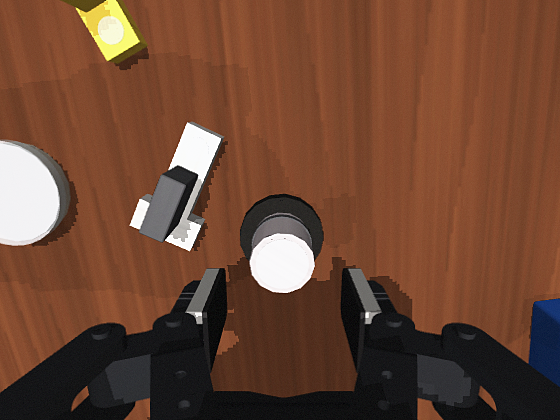

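Clear of the slide; descend, grip, lift.

Emit:
arm_command([
  {"dx": 1.5, "dy": -0.1, "dz": -0.1, "twist": 0},
  {"dx": 3, "dy": -0.1, "dz": -0.1, "twist": 0},
  {"dx": 4.2, "dy": -0.1, "dz": -0.1, "twist": 0},
  {"dx": 4.2, "dy": -0.1, "dz": -0.1, "twist": 0},
  {"dx": 4.2, "dy": -0.1, "dz": -0.1, "twist": 0},
])

```text
clock: 32.9
position: [0.5399, 0.2933, 0.0263]
tool_rot: [0.934, 1.553, -0.714]
force: [0.2, 0.7, -0.1]
grip_width: 0.0471
```

Emit:
arm_command([
  {"dx": 0, "dy": 0, "dz": 0, "twist": 0},
  {"dx": 0, "dy": 0, "dz": 0, "twist": 0},
  {"dx": 0, "dy": 0, "dz": 0, "twist": 0},
  {"dx": 0, "dy": 0, "dz": 0, "twist": 0},
], grip=1, squeeze=50)

```text
clock: 33.23
position: [0.5402, 0.2933, 0.027]
tool_rot: [0.977, 1.553, -0.672]
force: [-0.3, -2.0, 7.4]
grip_width: 0.0285
```

Emit:
arm_command([
  {"dx": -1, "dy": 0, "dz": 0, "twist": 0},
  {"dx": -3, "dy": 0, "dz": 0, "twist": 0},
  {"dx": -6, "dy": 0, "dz": 0, "twist": 0},
  {"dx": -9, "dy": 0, "dz": 0, "twist": 0},
  {"dx": -12, "dy": 0, "dz": 0, "twist": 0},
  {"dx": -12, "dy": 0, "dz": 0, "twist": 0},
  {"dx": -12, "dy": 0, "dz": 0, "twist": 0},
])

```text
clock: 33.82
position: [0.539, 0.2952, 0.1489]
tool_rot: [1.142, 1.552, -0.506]
force: [-0.1, -0.1, -2.4]
grip_width: 0.028
```

```bash
python3 - <<'E'
from held import *
i,im=grab('wrist','w31');np.save('w31.npy',i)
goc((.5612,.016),z=.16,ang=-.073,low=.028)
E
```

```text
bias mm [1.64 1.5  0.01]
dx -0.94 dy 4.25 dz 27.78 twist -0.004 | now [0.5384 0.2949 0.1475] open -0.077 down [ 0.014 -0.01  -1.   ] w 0.0284 F [ 0.5  0.  -2.2] q7 -0.21 t 33.8667
```

View pics/w31.png

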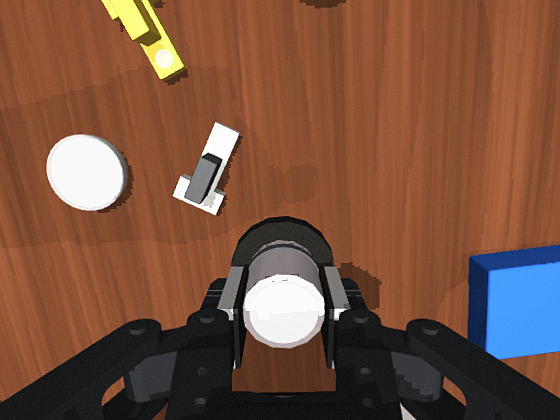

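Emit:
arm_command([
  {"dx": -0.8, "dy": 0.5, "dz": 2, "twist": 0},
  {"dx": -0.8, "dy": 1, "dz": 5, "twist": 0},
  {"dx": -0.8, "dy": 2, "dz": 9, "twist": 0},
  {"dx": -0.8, "dy": 3, "dz": 13, "twist": 0},
  {"dx": -0.8, "dy": 4, "dz": 17, "twist": 0},
  {"dx": -0.8, "dy": 4.2, "dz": 21, "twist": 0},
  {"dx": -0.8, "dy": 4.2, "dz": 25, "twist": 0},
  {"dx": -0.8, "dy": 4.2, "dz": 27.9, "twist": 0},
  {"dx": -0.8, "dy": 4.2, "dz": 27.9, "twist": 0},
  {"dx": -0.8, "dy": 4.2, "dz": 27.9, "twist": 0},
])

```text
clock: 34.7
position: [0.558, 0.0119, 0.1579]
tool_rot: [0.968, 1.554, -0.684]
force: [-0.0, 1.2, -1.7]
grip_width: 0.0287
```

```bash
python3 - <<'E'
from held import *
goc((.5612,.0152),z=.05,ang=-.073,low=.028)
E
```

```text
bias mm [1.63 1.46 0.  ]
dx 10.79 dy -0.04 dz -0.32 twist -0.007 | now [0.558  0.0119 0.1579] open -0.08 down [ 0.013 -0.011 -1.   ] w 0.0287 F [-0.   1.2 -1.7] q7 0.25 t 34.7
```

Emit:
arm_command([
  {"dx": 2, "dy": 0, "dz": -0.2, "twist": 0},
  {"dx": 4, "dy": 0, "dz": -0.2, "twist": 0},
  {"dx": 7, "dy": 0, "dz": -0.2, "twist": 0},
  {"dx": 10, "dy": 0, "dz": -0.2, "twist": 0},
  {"dx": 10.7, "dy": 0, "dz": -0.2, "twist": 0},
  {"dx": 10.7, "dy": 0, "dz": -0.2, "twist": 0},
  {"dx": 10.7, "dy": 0, "dz": -0.2, "twist": 0},
])

```text
clock: 35.28
position: [0.5597, 0.0131, 0.0514]
tool_rot: [0.943, 1.554, -0.708]
force: [0.5, -0.7, -0.0]
grip_width: 0.0287
```

```bash
python3 - <<'E'
from held import *
goc((.5612,.0152),z=.032,ang=-.073,low=.028)
grab('wrist','w32')
E
```

```text
bias mm [1.64 1.44 0.01]
dx 1.94 dy -0.08 dz -0.11 twist -0.007 | now [0.5597 0.0131 0.0514] open -0.08 down [ 0.013 -0.011 -1.   ] w 0.0287 F [ 0.5 -0.7 -0. ] q7 0.35 t 35.2833
```

View pics/w32.png

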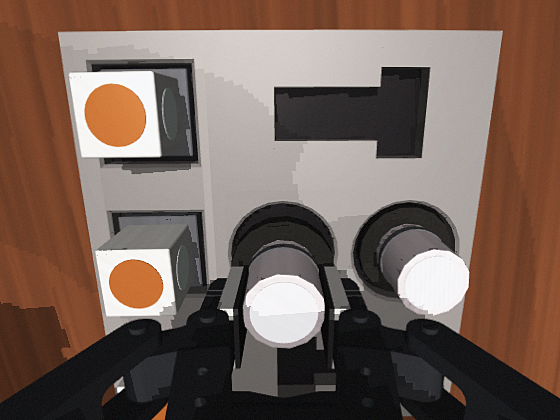

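Emit:
arm_command([
  {"dx": 0.4, "dy": 0, "dz": -0.1, "twist": 0},
  {"dx": 0.8, "dy": 0, "dz": -0.1, "twist": 0},
  {"dx": 1.2, "dy": 0, "dz": -0.1, "twist": 0},
  {"dx": 1.6, "dy": 0, "dz": -0.1, "twist": 0},
  {"dx": 2.0, "dy": 0, "dz": -0.1, "twist": 0},
  {"dx": 2.0, "dy": 0, "dz": -0.1, "twist": 0},
])

```text
clock: 35.83
position: [0.5601, 0.0138, 0.0313]
tool_rot: [0.967, 1.554, -0.684]
force: [-0.7, 0.6, -1.3]
grip_width: 0.0286
```

Emit:
arm_command([
  {"dx": 0, "dy": 0, "dz": 0, "twist": 0},
  {"dx": 0, "dy": 0, "dz": 0, "twist": 0},
  {"dx": 0, "dy": 0, "dz": 0, "twist": 0},
  {"dx": -2, "dy": 0, "dz": 0, "twist": 0},
  {"dx": -5, "dy": 0, "dz": 0, "twist": 0},
  {"dx": -8, "dy": 0, "dz": 0, "twist": 0},
  {"dx": -12, "dy": 0, "dz": 0, "twist": 0},
  {"dx": -15, "dy": 0, "dz": 0, "twist": 0},
  {"dx": -15, "dy": 0, "dz": 0, "twist": 0},
  {"dx": -15, "dy": 0, "dz": 0, "twist": 0},
], grip=0.1)

```text
clock: 36.67
position: [0.5589, 0.0157, 0.1828]
tool_rot: [1.111, 1.552, -0.539]
force: [-0.6, 1.7, -1.7]
grip_width: 0.0386
```

```bash
python3 - <<'E'
from held import *
i,im=grab('wrist','w33');np.save('w33.npy',i)
i=np.load('w29.npy',allow_pickle=True).item()
goc((.49,.26),z=.18,ang=-.073)
E
```

```text
bias mm [1.65 1.47 0.01]
dx -0.18 dy -8.90 dz -23.64 twist -0.007 | now [0.5582 0.0158 0.1816] open -0.08 down [ 0.014 -0.01  -1.   ] w 0.0385 F [ 0.1 -0.4 -0.8] q7 0.23 t 36.7167
```

View pics/w33.png

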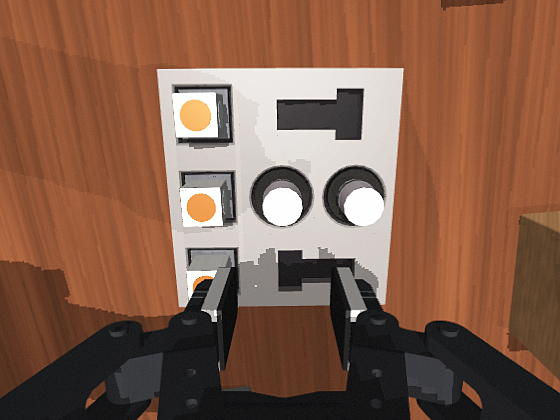

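Both eyepieces are seated. Now for the slide: from here its head points to about -120°, so the right T nest (head towards -x) needs the smaller turn.

Emit:
arm_command([
  {"dx": 0, "dy": -1, "dz": -3, "twist": 0},
  {"dx": 0, "dy": -2, "dz": -7, "twist": 0},
  {"dx": 0, "dy": -4, "dz": -11, "twist": 0},
  {"dx": 0, "dy": -6, "dz": -15, "twist": 0},
  {"dx": 0, "dy": -8, "dz": -19, "twist": 0},
  {"dx": 0, "dy": -8.9, "dz": -22, "twist": 0},
  {"dx": 0, "dy": -8.9, "dz": -23.6, "twist": 0},
  {"dx": 0, "dy": -8.9, "dz": -23.6, "twist": 0},
  {"dx": 0, "dy": -8.9, "dz": -23.6, "twist": 0},
], grip=0.1)

```text
clock: 37.47
position: [0.4878, 0.2585, 0.1771]
tool_rot: [0.923, 1.554, -0.726]
force: [0.9, -0.5, 0.2]
grip_width: 0.0386
```

```bash
python3 - <<'E'
from held import *
i,im=grab('wrist','w34');np.save('w34.npy',i)
cv2.imwrite('pics/w34c.png',cv2.resize(im[60:200,210:350],None,fx=4,fy=4,interpolation=2))
goc((.49,.26),z=.18,ang=-.52)
E
```

```text
bias mm [1.63 1.45 0.  ]
dx -0.27 dy 0.02 dz -0.12 twist 0.440 | now [0.4881 0.2574 0.1774] open -0.08 down [ 0.013 -0.011 -1.   ] w 0.0382 F [ 0.8 -0.  -0.3] q7 -0.21 t 37.5167
```

View pics/w34c.png

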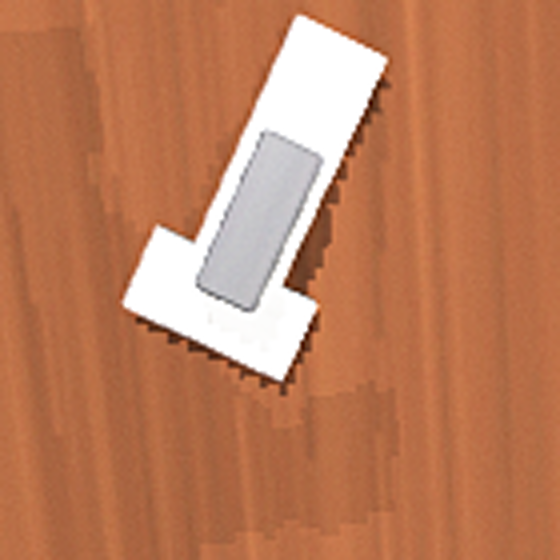

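This confirms the bare-metal slide (grey-white, not the yellow one), head pointing down-left in the crop.

```bash
python3 - <<'E'
from held import *
i=np.load('w34.npy',allow_pickle=True).item()
f=lambda L:np.array(L)/4+[210,60]
b=plane(i,f([(262,131),(322,156),(256,312),(196,285)]),.040);c=b.mean(0)
h=(b[2]+b[3])/2-(b[0]+b[1])/2;print('block',c,np.arctan2(h[1],h[0]),np.linalg.norm(h))
p=plane(i,f([(298,13),(388,60),(283,383),(123,305)]),.012)
t=(p[0]+p[1])/2;hd=(p[2]+p[3])/2;v=hd-t;print('plate',np.arctan2(v[1],v[0]),np.linalg.norm(v),'origin',t+v*36/62)
w=p[2]-p[3];print(np.arctan2(w[1],w[0]),np.linalg.norm(w))
w=p[1]-p[0];print(np.arctan2(w[1],w[0]),np.linalg.norm(w))
E
```

```text
block [0.49048055 0.32362424 0.04      ] -2.068499415013341 0.02856562976332786
plate -2.092105466242319 0.06264107241893982 origin [0.49057682 0.32351    0.012     ]
-0.5321783193138432 0.03460008199870964
-0.5309118174207653 0.01870626770652584
```

```bash
python3 - <<'E'
from held import *
goc((.4905,.3236),z=.027,ang=-.525,low=.01)
E
```

```text
bias mm [1.63 1.45 0.  ]
dx 14.96 dy -0.66 dz -6.63 twist 0.445 | now [0.4881 0.2574 0.1774] open -0.08 down [ 0.013 -0.011 -1.   ] w 0.0382 F [ 0.8 -0.  -0.3] q7 -0.21 t 37.5167
```

Emit:
arm_command([
  {"dx": 1, "dy": -0.2, "dz": -2, "twist": 0.12},
  {"dx": 3, "dy": -0.4, "dz": -4, "twist": 0.24},
  {"dx": 5, "dy": -0.7, "dz": -6.6, "twist": 0.36},
  {"dx": 7, "dy": -0.7, "dz": -6.6, "twist": 0.445},
  {"dx": 9, "dy": -0.7, "dz": -6.6, "twist": 0.445},
  {"dx": 9, "dy": -0.7, "dz": -6.6, "twist": 0.445},
  {"dx": 9, "dy": -0.7, "dz": -6.6, "twist": 0.445},
])

```text
clock: 38.1
position: [0.4879, 0.3209, 0.0862]
tool_rot: [1.26, 1.553, -0.837]
force: [0.6, -0.9, 0.7]
grip_width: 0.0386
```

```bash
python3 - <<'E'
from held import *
grab('wrist','w35')
goc((.4905,.3236),z=.027,ang=-.525,low=.01)
E
```

```text
bias mm [2.4  1.32 0.  ]
dx 6.02 dy -0.19 dz -0.09 twist -0.001 | now [0.4883 0.3214 0.0872] open -0.526 down [ 0.013 -0.012 -1.   ] w 0.0383 F [ 0.5 -0.3  0.8] q7 -0.58 t 38.15
```

View pics/w35.png

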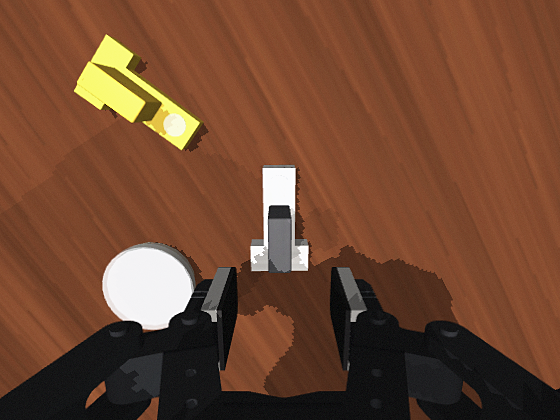

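Emit:
arm_command([
  {"dx": 2, "dy": -0.2, "dz": -0.1, "twist": 0},
  {"dx": 4, "dy": -0.2, "dz": -0.1, "twist": 0},
  {"dx": 6, "dy": -0.2, "dz": -0.1, "twist": 0},
  {"dx": 6, "dy": -0.2, "dz": -0.1, "twist": 0},
  {"dx": 6, "dy": -0.2, "dz": -0.1, "twist": 0},
])

```text
clock: 38.57
position: [0.4885, 0.322, 0.0283]
tool_rot: [1.377, 1.553, -0.72]
force: [0.2, -0.6, 0.4]
grip_width: 0.0383
```

Emit:
arm_command([
  {"dx": 0, "dy": 0, "dz": 0, "twist": 0},
  {"dx": 0, "dy": 0, "dz": 0, "twist": 0},
  {"dx": 0, "dy": 0, "dz": 0, "twist": 0},
  {"dx": 0, "dy": 0, "dz": 0, "twist": 0},
  {"dx": 0, "dy": 0, "dz": 0, "twist": 0},
], grip=1, squeeze=50)

```text
clock: 38.98
position: [0.4894, 0.3222, 0.03]
tool_rot: [1.502, 1.552, -0.595]
force: [-1.3, -2.4, 13.1]
grip_width: 0.0104
```

Emit:
arm_command([
  {"dx": -1, "dy": 0, "dz": 0, "twist": 0},
  {"dx": -3, "dy": 0, "dz": 0, "twist": 0},
  {"dx": -6, "dy": 0, "dz": 0, "twist": 0},
  {"dx": -9, "dy": 0, "dz": 0, "twist": 0},
  {"dx": -13, "dy": 0, "dz": 0, "twist": 0},
  {"dx": -17, "dy": 0, "dz": 0, "twist": 0},
  {"dx": -17, "dy": 0, "dz": 0, "twist": 0},
  {"dx": -17, "dy": 0, "dz": 0, "twist": 0},
])

```text
clock: 39.65
position: [0.4874, 0.3245, 0.203]
tool_rot: [1.725, 1.551, -0.373]
force: [-1.4, 0.5, -1.6]
grip_width: 0.011
```

```bash
python3 - <<'E'
from held import *
i,im=grab('wrist','w36');np.save('w36.npy',i)
go((.53,.06,.22),-1.644)
E
```

```text
dx -1.57 dy 17.06 dz 20.66 twist 1.117 | now [0.4867 0.3243 0.2013] open -0.527 down [ 0.016 -0.009 -1.   ] w 0.011 F [ 0.   1.2 -1.1] q7 -0.69 t 39.7
```

View pics/w36.png

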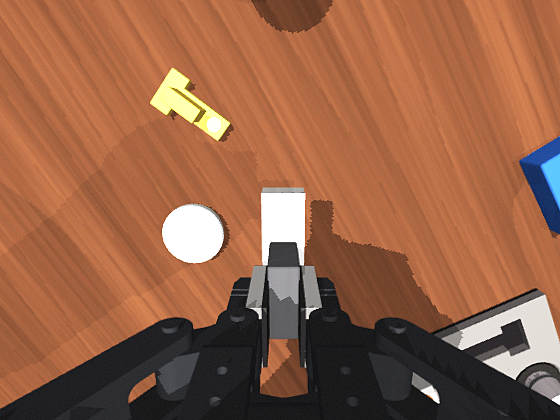

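```bash
python3 - <<'E'
from held import *
go((.51,-.04,.205),-1.644)
E
```

```text
dx -0.02 dy 20.33 dz 30.32 twist 1.117 | now [0.4867 0.3243 0.2013] open -0.527 down [ 0.016 -0.009 -1.   ] w 0.011 F [ 0.   1.2 -1.1] q7 -0.69 t 39.7
```

Emit:
arm_command([
  {"dx": 0, "dy": 1, "dz": 2, "twist": 0.12},
  {"dx": 0, "dy": 3, "dz": 5, "twist": 0.24},
  {"dx": 0, "dy": 5, "dz": 8, "twist": 0.36},
  {"dx": 0, "dy": 7, "dz": 11, "twist": 0.48},
  {"dx": 0, "dy": 9, "dz": 14, "twist": 0.6},
  {"dx": 0, "dy": 11, "dz": 17, "twist": 0.72},
  {"dx": 0, "dy": 13, "dz": 20, "twist": 0.84},
  {"dx": 0, "dy": 15.5, "dz": 23, "twist": 0.96},
  {"dx": 0, "dy": 18, "dz": 27, "twist": 1.08},
  {"dx": 0, "dy": 20.3, "dz": 30.3, "twist": 1.117},
  {"dx": 0, "dy": 20.3, "dz": 30.3, "twist": 1.117},
  {"dx": 0, "dy": 20.3, "dz": 30.3, "twist": 1.117},
])

```text
clock: 40.7
position: [0.509, -0.0428, 0.2045]
tool_rot: [2.66, 1.553, -0.56]
force: [0.6, 0.4, -1.7]
grip_width: 0.0108
```

```bash
python3 - <<'E'
from held import *
from tray import nests
i,im=grab('wrist','w37');np.save('w37.npy',i)
nests(i,im)
go((.51,-.04,.205),-1.644)
E
```

```text
px [476. 187.] rect c [ 0.5091 -0.2195] cen [ 0.4983 -0.2034] wh [0.0626 0.1289] ang 37.0 area 815
px [207.  70.] rect c [0.6208 0.0092] cen [0.6176 0.0038] wh [0.0472 0.0498] ang 56.2 area 809
dx -0.07 dy -0.08 dz -0.07 twist -0.002 | now [ 0.5092 -0.0408  0.2043] open -1.646 down [ 0.015 -0.009 -1.   ] w 0.0109 F [-0.   0.2 -1.2] q7 -0.94 t 40.75
```

View pics/w37.png

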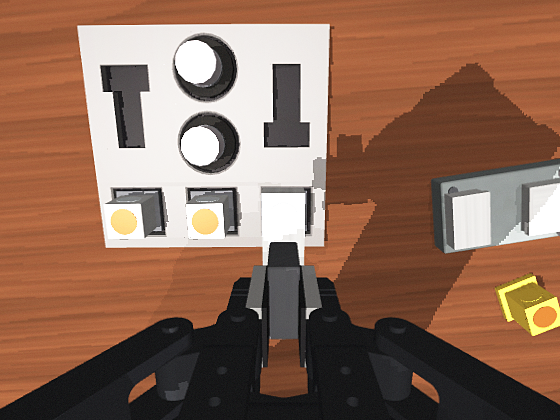

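```bash
python3 - <<'E'
from held import *
im=cv2.imread('pics/w37.png');i=np.load('w37.npy',allow_pickle=True).item()
g=im.max(2)[55:155,255:320];print(np.percentile(g,[5,50,95]))
m=(g<95).astype(np.uint8)
c=max(cv2.findContours(m,0,1)[0],key=cv2.contourArea).reshape(-1,2)+[255,55]
P=plane(i,c,.014)[:,:2];r=cv2.minAreaRect((P*1e4).astype(np.float32));print(np.array(r[0])/1e4,np.array(r[1])/1e4,r[2])
cv2.imwrite('pics/w37c.png',cv2.resize(im[55:155,250:325],None,fx=6,fy=6,interpolation=2))
E
```

```text
[ 46. 240. 247.]
[ 0.58689209 -0.05295363] [0.03758567 0.06567927] 85.47319030761719
```

View pics/w37c.png

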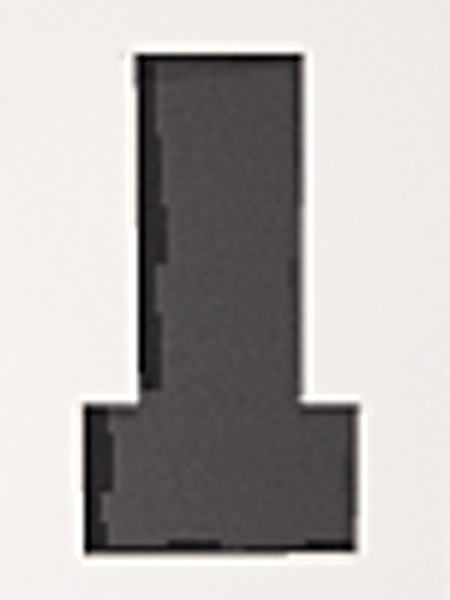

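```bash
python3 - <<'E'
from held import *
goc((.5819,-.0527),z=.054,ang=-1.646,low=.03)
E
```

```text
bias mm [ 3.46 -0.18  0.03]
dx 15.14 dy 0.51 dz -6.71 twist -0.000 | now [ 0.5092 -0.0408  0.2043] open -1.646 down [ 0.015 -0.009 -1.   ] w 0.0109 F [-0.   0.2 -1.2] q7 -0.94 t 40.75
```

Emit:
arm_command([
  {"dx": 0, "dy": 0.2, "dz": -2, "twist": 0},
  {"dx": 0, "dy": 0.5, "dz": -4, "twist": 0},
  {"dx": 2, "dy": 0.5, "dz": -6.7, "twist": 0},
  {"dx": 5, "dy": 0.5, "dz": -6.7, "twist": 0},
  {"dx": 8, "dy": 0.5, "dz": -6.7, "twist": 0},
  {"dx": 11, "dy": 0.5, "dz": -6.7, "twist": 0},
  {"dx": 14, "dy": 0.5, "dz": -6.7, "twist": 0},
  {"dx": 15, "dy": 0.5, "dz": -6.7, "twist": 0},
  {"dx": 15, "dy": 0.5, "dz": -6.7, "twist": 0},
  {"dx": 15, "dy": 0.5, "dz": -6.7, "twist": 0},
])

```text
clock: 41.58
position: [0.578, -0.0517, 0.0561]
tool_rot: [2.664, 1.554, -0.552]
force: [-0.4, -1.0, -1.1]
grip_width: 0.0108
```

```bash
python3 - <<'E'
from held import *
grab('wrist','w38')
goc((.5819,-.0527),z=.036,ang=-1.646,low=.03)
E
```

```text
bias mm [ 3.46 -0.2   0.03]
dx 2.08 dy 0.03 dz 0.08 twist 0.000 | now [ 0.5784 -0.0518  0.0568] open -1.646 down [ 0.016 -0.009 -1.   ] w 0.0108 F [ 1.1  0.4 -0.8] q7 -0.81 t 41.6333
```

View pics/w38.png

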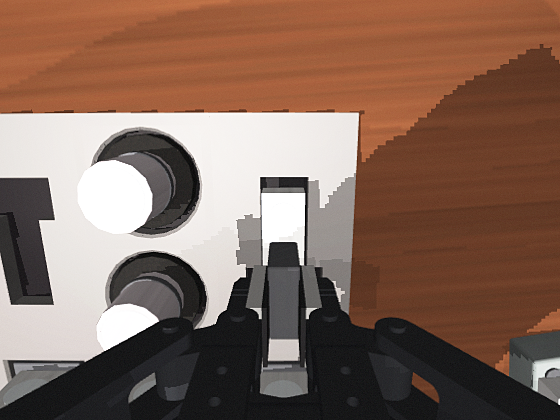

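Emit:
arm_command([
  {"dx": 0.5, "dy": 0, "dz": 0, "twist": 0},
  {"dx": 1.0, "dy": 0, "dz": 0.1, "twist": 0},
  {"dx": 1.4, "dy": 0, "dz": 0.1, "twist": 0},
  {"dx": 1.8, "dy": 0, "dz": 0.1, "twist": 0},
  {"dx": 2.1, "dy": 0, "dz": 0.1, "twist": 0},
  {"dx": 2.1, "dy": 0, "dz": 0.1, "twist": 0},
])

```text
clock: 42.13
position: [0.5775, -0.0519, 0.0352]
tool_rot: [2.693, 1.553, -0.524]
force: [-0.0, 0.4, -1.2]
grip_width: 0.011
```

```bash
python3 - <<'E'
from held import *
grab('wrist','w39')
goc((.5819,-.0527),z=.034,ang=-1.646,low=.03)
E
```

```text
bias mm [ 3.47 -0.19  0.04]
dx 0.15 dy 0.02 dz -0.03 twist 0.000 | now [ 0.5776 -0.052   0.0355] open -1.646 down [ 0.015 -0.009 -1.   ] w 0.0109 F [ 0.9 -0.8 -1.3] q7 -0.79 t 42.1833
```

View pics/w39.png

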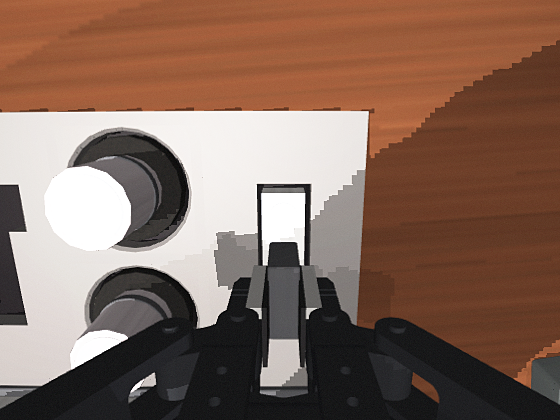

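In the nest and evenly gapped. Release and rise, then inspect.

Emit:
arm_command([
  {"dx": 0.1, "dy": 0, "dz": 0, "twist": 0},
  {"dx": 0.1, "dy": 0, "dz": 0, "twist": 0},
])

```text
clock: 42.35
position: [0.5777, -0.0521, 0.0345]
tool_rot: [2.692, 1.553, -0.525]
force: [-0.6, 0.4, -1.7]
grip_width: 0.0111
```

Emit:
arm_command([
  {"dx": 0, "dy": 0, "dz": 0, "twist": 0},
  {"dx": 0, "dy": 0, "dz": 0, "twist": 0},
  {"dx": 0, "dy": 0, "dz": 0, "twist": 0},
  {"dx": -2, "dy": 0, "dz": 0, "twist": 0},
  {"dx": -5, "dy": 0, "dz": 0, "twist": 0},
  {"dx": -8, "dy": 0, "dz": 0, "twist": 0},
  {"dx": -12, "dy": 0, "dz": 2, "twist": 0},
  {"dx": -16, "dy": 0, "dz": 5, "twist": 0},
  {"dx": -20, "dy": 0, "dz": 8, "twist": 0},
  {"dx": -20, "dy": -2, "dz": 10, "twist": 0},
  {"dx": -20, "dy": -3, "dz": 10, "twist": 0},
  {"dx": -20, "dy": -3, "dz": 10, "twist": 0},
], grip=0.3)

```text
clock: 43.35
position: [0.4764, -0.0103, 0.2333]
tool_rot: [2.844, 1.553, -0.37]
force: [0.2, 0.5, -1.6]
grip_width: 0.0299
```

```bash
python3 - <<'E'
from held import *
grab('wrist','w40'); go((.45,.2,.25))
E
```

```text
dx -1.91 dy -20.88 dz 4.20 twist 0.000 | now [ 0.4771 -0.0115  0.2329] open -1.643 down [ 0.016 -0.008 -1.   ] w 0.0299 F [ 0.4 -0.5 -0.1] q7 -1.02 t 43.4
```

View pics/w40.png

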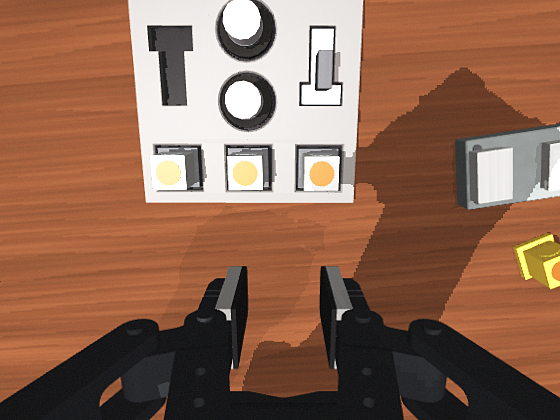

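Emit:
arm_command([
  {"dx": -5, "dy": -4, "dz": 1, "twist": 0},
  {"dx": -5, "dy": -8, "dz": 2, "twist": 0},
  {"dx": -5, "dy": -12, "dz": 4, "twist": 0},
  {"dx": -5, "dy": -16, "dz": 4, "twist": 0},
  {"dx": -5, "dy": -21, "dz": 4, "twist": 0},
  {"dx": -5, "dy": -21, "dz": 4, "twist": 0},
  {"dx": -5, "dy": -21, "dz": 4, "twist": 0},
  {"dx": -5, "dy": -21, "dz": 4, "twist": 0},
])

```text
clock: 44.07
position: [0.452, 0.2019, 0.2804]
tool_rot: [2.685, 1.552, -0.527]
force: [0.5, -0.5, 0.2]
grip_width: 0.0298
```

```bash
python3 - <<'E'
from held import *
i,a=grab('top','t40');_,b=grab('scene','s40')
im=cv2.imread('pics/w40.png')
cv2.imwrite('pics/w40c.png',cv2.resize(im[0:210,120:370],None,fx=2.8,fy=2.8,interpolation=2))
cv2.imwrite('pics/s40c.png',cv2.resize(b[160:260,120:330],None,fx=3.8,fy=3.8,interpolation=2))
E
```

```text
(no output)
```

View pics/w40c.png

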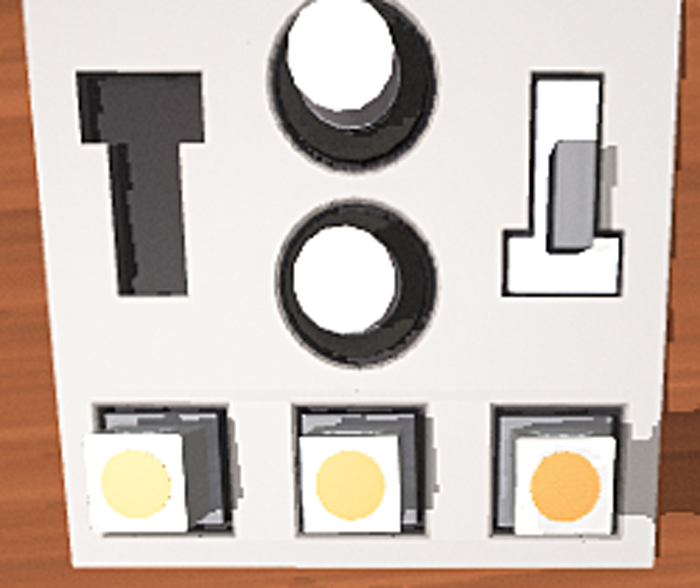

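View pics/s40c.png

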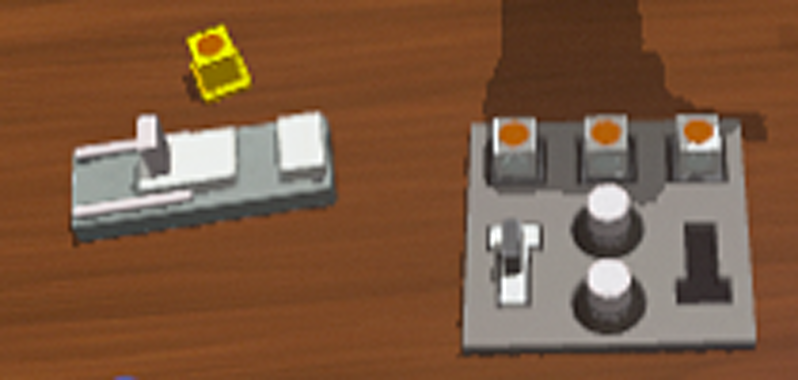

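View pics/t40.png

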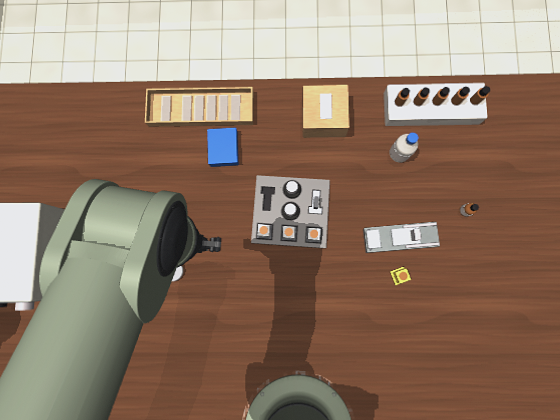

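```bash
python3 - <<'E'
from workcell import order,sensors
print(sensors.observe()['clock'],order.job_done())
E
```

```text
the job is handed in; nothing more can be done
44.1667 None
```

The optics are put away and the job is handed in at 44.2 s. I saw nothing out of place in the last pictures.

- **Clamp:** I slid the jaw fully open, lifted the cube out and put it in the right-hand square nest. I then slid the jaw shut; it stalled at both stops after about 35 mm of travel.
- **Loose parts:** The loose cube went into the left square nest, the two eyepieces into the two round nests, and the one metal slide into the T nest with its head towards -x. No second metal slide was on the table. One eyepiece was knocked aside during the run, and I found and placed it from its new spot.
- **Last checks:** The wrist and scene views show all parts upright inside their nests. The three cube tops look the same height and the jaw is in its closed position. The yellow look-alikes and the bottles and boxes I could see were where they started. In the final pictures the arm hid the area of the petri dish, yellow slide and beaker; the dish and yellow slide looked untouched when I last saw them (wrist view at 39.7 s).
- **What went wrong:** On the first lift the fixed jaw's lip caught the cube's flange, so the cube slid and tilted about 20° in the grip. I set it down on clear table, where one press reached 54 N at the wrist, gripped it again upright and seated it. The camera-based and sensor-based tool positions also disagreed by 2–3.5 mm, so I placed by the camera alone.

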